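# Set up a pylon tube in the cut-off jig

### The job

Get the blue pylon tube ready for sawing in the cut-off jig: squeeze the red lever of the length stop to its black grip, slide the stop to the notch beside the yellow clip and let go so that it locks there. Then take the blue tube from the stock rest, lay it in the jig's two vees with its end right up against the stop plate, and fold the red handle of the toggle clamp fully down so that the clamp holds the tube. Leave the grey tube where it is and the other things on the bench undisturbed.

Things in the scene. Friction and masses are not known exactly. Their poses are not given: they have to be found in the camera images.
- jig: cut-off jig: grey plate 180 x 410 mm, top 20 mm above the bench, fixed. Origin on the bench under it; y runs along tube line (x -50 mm) and rail (x +30), from the black slotted saw guide (y -176 to -140, walls 58 mm apart, 94 mm high) to the stop's end; z up. Two aluminium 90-degree vees, rims 64 mm high, carry the tube: one in the guide (y -174 to -142), one at y -36 to -20; between them it lies free
- vee_line (a point): point on the axis of a tube lying home in the vees (65 mm above the bench, parallel to the jig's y) at jig y -76 mm: the middle of the free stretch between the open clamp (y -138 to -122 mm) and the second vee (from y -36 mm), where fingers have room on both sides of the tube. Axes as the jig's
- length_stop (a joint): position in m of the length stop (blue saddle) on its rail, growing along the jig's +y, away from the saw guide; -0.004 to 0.101. The gaps between round cross pins 24 mm apart are the notches: 0, 0.024, 0.048, 0.072, 0.096, with 1.5 mm play either way. With the lever free the stop is locked in a notch or rests on a pin between two; with the lever squeezed it slides with 1 N of friction
- release_lever (a joint): angle of the red squeeze lever, rad: 0 free (pawl down in the notch), 0.28 fully squeezed, at its end stop; the pawl is clear of the pins above 0.23. A spring returns it: at grip height it takes 10 N to start and 16 N when full
- stop_grip (a point): point on the stop midway between the outer faces of its two upright grips, 100 mm above the bench (tops 117 mm): black fixed grip (outer face 20 mm to the jig's -y) and red lever (20 mm to +y), each 24 mm wide along x. A full squeeze brings the red face in by 13 mm here. Beside both grips 25 mm is free above 75 mm height. Axes as the jig's; moves with the stop
- stop_pointer (a point): point over the nose of the stop's steel pawl, 60 mm above the bench, 65 mm to +y of stop_grip: the stop locks in the notch that lies under it. Moves with the stop, not with the lever. Axes as the jig's
- stop_face (a point): point of the stop's steel plate that a tube's end meets: on the tube line, 65 mm above the bench; the face looks to the jig's -y (plate 8 mm thick, 92 mm wide, 46 to 82 mm high). Axes as the jig's; moves with the stop, 30 mm to -y and 80 mm to -x of stop_grip
- clip_yellow: yellow plastic clip 22 x 16 x 34 mm at the far (+x) cheek of the rail, marking one notch: the clip's centre along the jig's y is the middle of that notch. Origin under the clip where it meets the rail, midway along y; axes as the jig's. The three clips stand beside the notches 0, 0.024 and 0.048 in any order
- clip_green: green clip of the same kind beside another notch (another job's length)
- clip_white: white clip of the same kind beside another notch (another job's length)
- blue_tube: blue anodised aluminium pylon tube, 30 mm in diameter, 200 mm long, about 0.16 kg, same at both ends; origin at its centre, x along its axis. It starts lying level in the stock rest, axis 40 mm above the bench
- grey_tube: bare steel-grey tube of the same size in the stock rest, parallel to the blue one and 90 mm away from it; stays there
- rest: plywood stock rest 190 x 150 mm, fixed: two scalloped wooden strips (18 mm wide, at x -82 and +82 mm) carry the two tubes along its x at y -45 and +45 mm, either one on either side; between the strips the board is only 8 mm high, so fingers fit beside each tube. Origin on the bench under its centre
- clamp_handle (a joint): angle of the toggle clamp's handle, rad: 0 folded down (level, pointing to the jig's +x), closed; up to 1.35 open, nearly upright. It turns with 0.2 N m of friction and stays where it is left. The linked steel arm stands up clear of the tube line while the handle is up; with the handle down it presses its rubber pad on the tube, handle at 0 to 0.02: press until it stops, up to 10 N
- clamp_pivot (a point): hinge of the clamp handle, 94 mm above the bench, at jig x +30, y -130 mm; the hinge axis is the jig's y. Axes as the jig's
- clamp_grip (a point): point on the axis of the clamp handle's red grip (15 mm thick, reaching from 28 to 85 mm from the hinge), 68 mm from the hinge; swings with the handle. While the handle is up, the end of the clamp arm stands about 25 mm to -x of the grip, up to 162 mm above the bench; the grip's end is then 174 mm high
- clamp_arm: steel arm of the toggle clamp, 60 mm long, with a 16 mm rubber pad under its end 50 mm from its pivot; moved by the handle only. Origin on its pivot, 100 mm above the bench, at jig x 0, y -130 mm; x axis along the arm from pad to pivot
- foot: beige prosthetic foot shell, 190 mm long, standing near the robot; bystander, origin under it
- socket: beige open prosthesis socket, 110 mm wide, 160 mm high; bystander, origin under it
- hacksaw: small hacksaw with red frame, 290 mm long, lying beyond the jig; bystander
- mallet: mallet, 240 mm long, lying near the robot; bystander
- adhesive: bottle of adhesive, 56 mm wide, 130 mm high; bystander
- adapter: steel pyramid adapter, 44 mm wide, 48 mm high; bystander
- hex_driver: screwdriver with a blue handle, 190 mm long; bystander

How it is judged:
By the outcome, as a careful person would: the job done as asked, in the order asked, and still so for the second after the job is handed in, with the robot touching nothing.
It also fails if it takes over 69 s, if anything falls off the work surface, if the arm or the gripper's body presses on something with over 40 N, if the wrist force passes 120 N, or if a joint passes its speed limit or range.

### The arm

A 6-joint arm with a two-finger parallel gripper is mounted at the origin on the work surface. World frame = base frame: x ahead of the robot, y to its left, z up, the work surface at z = 0. Lengths are in mm, angles in degrees, forces in N, time in s.
With the tool pointing down it reaches from about 300 to 825 mm from the base axis. Payload 5.4 kg.
Tool frame: the origin (TCP) lies on the centre line of the jaws, within the pads' length; the fingertips stand 19 mm ahead of it and the grasp point (between the pads) is the TCP; z points along the fingers, y is the direction in which the jaws open and shut (so a half turn about z gives the same grasp; the last joint's range is limited). The gripper opens to 92 mm and grips with 3 to 60 N. Pads are 20 mm wide; open, the fingers measure 128 mm over their backs; the gripper's body (75 mm by 189 mm) begins 69 mm behind the grasp point.
Start: joints at [52.019, 9.076, 91.501, -0, 79.423, -12.038], TCP at [251.561, 517.033, 233.601] pointing down, gripper open.
Joint ranges: [-166.64, 166.64], [-54.1, 131.32], [10.49, 154.53], [-73.88, 253.88], [9.74, 151.15], [-171.62, 171.62]. Speed limits (degrees/s): [147.25, 147.25, 180, 180, 180, 180].

### API

Orientations are given as a 3x3 rotation matrix whose columns are the frame's x, y, z axes.
In Python, from bench import get_obs, grab_frame, sign_off gives the robot as it stands.
- The arm moves only by the tool carry_out, never from a script. Its argument "moves" is a list of rows, each a list of 3 entries, a list of its own where there are three numbers: the shift along the tool's x, y, z in mm, then the turn, a rotation vector about the tool's x, y, z in degrees, then the closure, from 0 (fully open) to 1 (shut). A call has exactly 10 rows; each row shifts and turns the commanded pose from where the row before left it, along the tool's axes as they then stand; what a row does not reach is not made up. A row lasts 1/8 s, in which the tool goes at most 62.5 mm and 10.7 degrees, less where a joint would pass 70% of its speed; a pose out of reach is approached as far as the arm can. A call is refused whole if a number of a shift passes 62.5 or a number of a turn 10.7, either way. A call with a gripper value outside its range is refused whole. The fingers move at their own pace and stop on an object; the grip force is fixed at half the most. Time passes only in rows, so rows that do not move let the fingers close, or fill a call up. It gives the time, the measured TCP pose, the force and the opening at its end, in the units of the state.
- get_obs(): the state, without advancing time (a new reading comes with each control period).
- grab_frame(name): name is "side" or "top" or "wrist"; returns a dict with "img" (400x640x3 uint8, red, green, blue), "fx", "fy", "cx", "cy" (pixels), "world_to_cam" (4x4, takes a point from world to camera coordinates); the wrist camera has in their place "mount" (4x4, takes a point from camera to tool coordinates, whose origin is the TCP and whose axes are the flange's). Camera axes: x right, y down, z forward; pixel columns grow to the right and rows downward; lengths in mm; the calibration is good to about 2 mm. The wrist camera is an equidistant fisheye: a pixel r from the principal point sees the ray r / f radians off the axis. A picture is of the moment at which its call begins: read the wrist's pose just before it. There is no depth.
- sign_off(): hands the job in, once; it reports no verdict.
The state is a dict: "time_s": time; "joint_positions": joint angles; "qvel": joint speeds; "tau": joint torques, N m; "ee_pos": TCP position; "orientation": TCP orientation; "contact_force": force on the tool from outside, world axes, zero at the start; "moment": the same for the moment, N m; "gripper_width": finger opening in mm.
Only numpy, scipy, OpenCV 4.12 (cv2) and the standard library are available. Lean on these libraries where they do the work, as an engineer would, in place of code of your own. Each camera call takes 0.05 s, during which the arm holds its last target.

## Working session

There is one attempt and no reset: what is moved stays moved. The work goes in short steps, Python scripts to look and compute and a tool call to move; the robot and the scene stay as the last step left them, time stands still between calls to the robot, and variables do not carry over. Pictures are saved under pics/ and viewed, and the job is handed in when it is done.

Besides the shell and the picture viewer there is one more tool, called after ">>>" as name([rows], argument=value, ...), one row to a line, values as JSON. carry_out: Moves the arm, as the interface text tells. Its arguments: {"type":"object","properties":{"moves":{"type":"array","items":{"type":"array"}}},"required":["moves"]}

```bash
ls; mkdir -p pics; python3 - <<'E'
from bench import *
import cv2
o=get_obs()
for k,v in o.items(): print(k,v)
for n in ("side","top","wrist"):
    f=grab_frame(n); cv2.imwrite(f"pics/{n}0.png",f["img"][:,:,::-1])
    print(n,{k:(v.tolist() if hasattr(v,'tolist') else v) for k,v in f.items() if k!="img"})
E
```

```text
pics
time_s 0.0
joint_positions [ 5.20170073e+01  9.11144723e+00  9.15685679e+01 -9.62292837e-04
  7.94236324e+01 -1.20396549e+01]
qvel [-0.11861171 -0.05040838  0.00960741 -0.05073401 -0.06049296 -0.01412472]
tau [ 1.70674975e-04 -3.85582316e+01 -3.22102010e+01  7.01668253e-02
  3.80761502e-02 -1.12909188e-04]
ee_pos [251.2336695  516.57703275 232.66220197]
orientation [[-8.99228286e-01  4.37478318e-01 -1.10028932e-03]
 [ 4.37479552e-01  8.99227212e-01 -1.43599473e-03]
 [ 3.61193543e-04 -1.77264116e-03 -9.99998364e-01]]
contact_force [-0.40019062  1.09192265 -0.22469185]
moment [-0.05377777  0.052789    0.02380208]
gripper_width 91.78953846116457
side {'fx': 366.906086963845, 'fy': 366.906086963845, 'cx': 323.07373653338936, 'cy': 206.07250662874404, 'world_to_cam': [[0.9056646406571038, -0.4239887153708639, 0.0022644870508698425, -496.1818706381642], [-0.3283150289133725, -0.7046595953654572, -0.6290183593894548, 191.21496992372374], [0.2682923786711996, 0.5689362212915914, -0.7773871465681659, 895.9123458137627], [0.0, 0.0, 0.0, 1.0]]}
top {'fx': 431.386912148638, 'fy': 431.386912148638, 'cx': 317.2630539567966, 'cy': 199.8224334338621, 'world_to_cam': [[0.09437852466322742, -0.9955226603037483, -0.0052275141454188045, -101.59710978262014], [-0.9701843726549654, -0.09079637803592372, -0.22471826982167886, 525.0928868856796], [0.2232374904411976, 0.026280231302361182, -0.9744097558543893, 910.6243890638132], [0.0, 0.0, 0.0, 1.0]]}
wrist {'fx': 309.70691628693146, 'fy': 309.70691628693146, 'cx': 320.5672752247324, 'cy': 196.6893632447062, 'mount': [[4.9232891648478e-05, -0.9616041469385551, -0.2744402706723164, 77.79842634201245], [0.9999997988388157, -0.0001262066901985719, 0.0006216061439994578, -0.21098678207998045], [-0.0006323752440510922, -0.2744402460690547, 0.9616039472876066, -150.69917601889395], [0.0, 0.0, 0.0, 1.0]]}
```

View pics/side0.png

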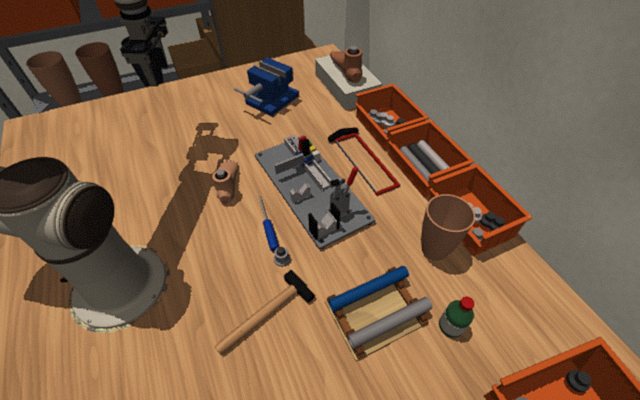

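View pics/top0.png

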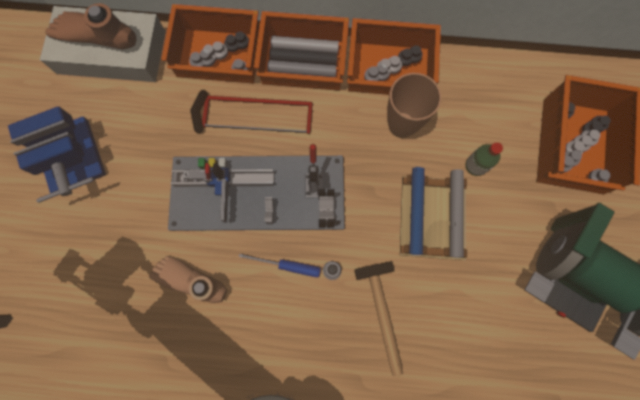

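View pics/wrist0.png

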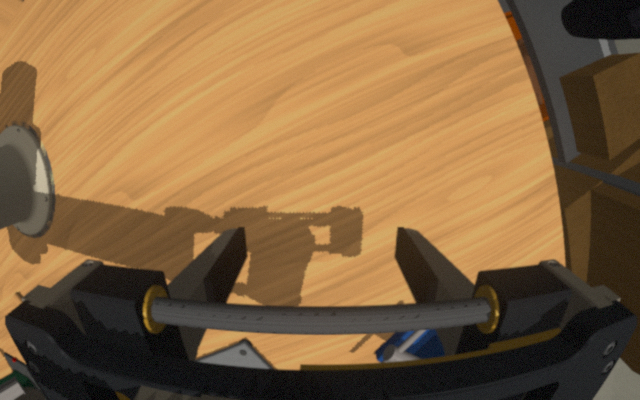

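```bash
python3 - <<'E'
import cv2
t=cv2.imread("pics/top0.png"); s=cv2.imread("pics/side0.png")
cv2.imwrite("pics/t1.png",cv2.resize(t[145:240,160:355],None,fx=4,fy=4,interpolation=cv2.INTER_CUBIC))
cv2.imwrite("pics/t2.png",cv2.resize(t[160:265,385:485],None,fx=5,fy=5,interpolation=cv2.INTER_CUBIC))
cv2.imwrite("pics/s1.png",cv2.resize(s[125:255,245:385],None,fx=4.5,fy=4.5,interpolation=cv2.INTER_CUBIC))
cv2.imwrite("pics/t3.png",cv2.resize(t[150:200,165:240],None,fx=10,fy=10,interpolation=cv2.INTER_CUBIC))
E
```

```text
(no output)
```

View pics/t1.png

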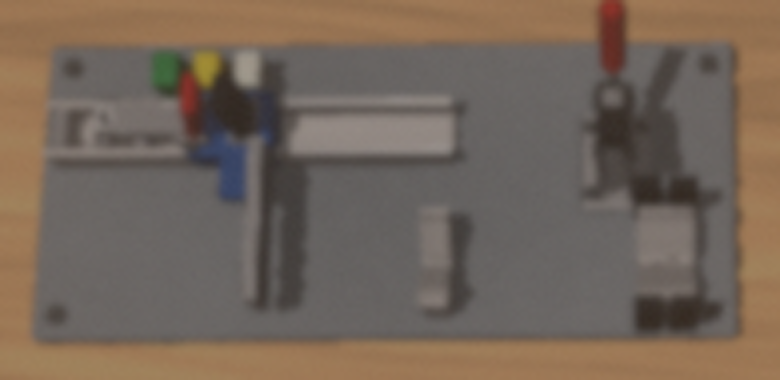

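View pics/t2.png

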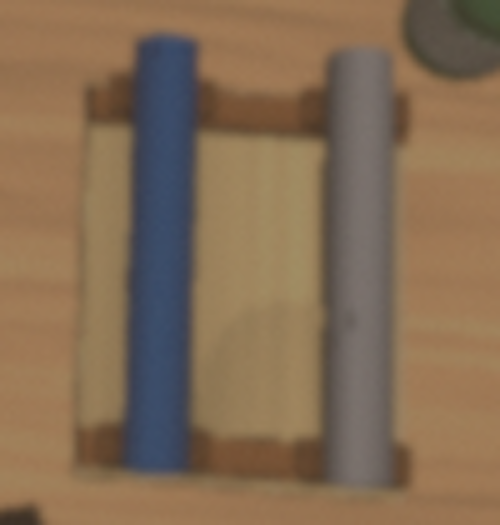

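View pics/s1.png

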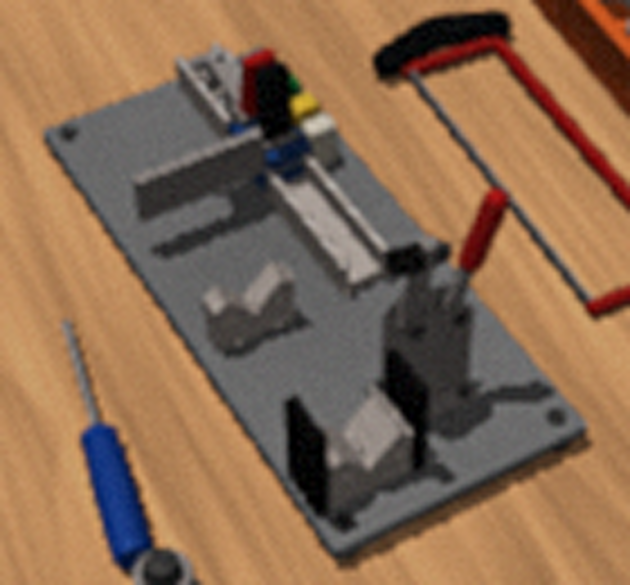

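View pics/t3.png

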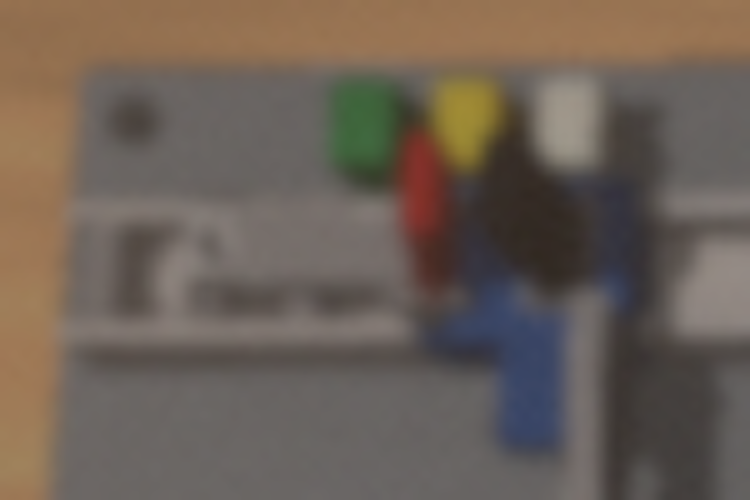

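```bash
cat > h.py <<'E'
import numpy as np, cv2
from bench import *
from scipy.optimize import least_squares
def cam(n):
    f=grab_frame(n); return f
def proj(f,P,T=None):
    P=np.atleast_2d(P).astype(float)
    W=np.array(f["world_to_cam"]) if T is None else T
    c=P@W[:3,:3].T+W[:3,3]
    if "mount" in f:
        r=np.hypot(c[:,0],c[:,1]); th=np.arctan2(r,c[:,2]); k=th/np.maximum(r,1e-9)
        return np.c_[f["cx"]+f["fx"]*c[:,0]*k, f["cy"]+f["fy"]*c[:,1]*k]
    return np.c_[f["cx"]+f["fx"]*c[:,0]/c[:,2], f["cy"]+f["fy"]*c[:,1]/c[:,2]]
def ray(f,px,T=None):
    u=(px[0]-f["cx"])/f["fx"]; v=(px[1]-f["cy"])/f["fy"]
    if "mount" in f:
        r=np.hypot(u,v); d=np.array([u*np.sin(r)/max(r,1e-9),v*np.sin(r)/max(r,1e-9),np.cos(r)])
    else: d=np.array([u,v,1.])
    W=np.array(f["world_to_cam"]) if T is None else T
    return -W[:3,:3].T@W[:3,3], W[:3,:3].T@d
def onz(f,px,z,T=None):
    o,d=ray(f,px,T); return o+d*(z-o[2])/d[2]
def wristT(f,ob):
    M=np.eye(4); M[:3,:3]=ob["orientation"]; M[:3,3]=ob["ee_pos"]
    return np.linalg.inv(M@np.array(f["mount"]))
def tri(rays):
    A=np.zeros((3,3));b=np.zeros(3)
    for o,d in rays:
        d=d/np.linalg.norm(d); Q=np.eye(3)-np.outer(d,d); A+=Q;b+=Q@o
    return np.linalg.solve(A,b)
E
python3 - <<'E'
from h import *
t=cam("top"); s=cam("side")
J=[(90,205),(90,-205),(-90,-205),(-90,205)]
tp=[(173.75,156.75),(343.25,155.75),(344.5,229.25),(168.25,230)]
sc=lambda x,y:(x/4.5+245,y/4.5+125)
# side: far corner hidden; near corners of top edge
sp={3:sc(47,133),2:sc(340,553),1:sc(585,430)}
def res(p):
    c,sn=np.cos(p[2]),np.sin(p[2]); r=[]
    for i,(x,y) in enumerate(J):
        P=[p[0]+c*x-sn*y,p[1]+sn*x+c*y,20]
        r+=list(proj(t,P)[0]-tp[i])
        if i in sp: r+=list(proj(s,P)[0]-sp[i])
    return r
q=least_squares(res,[500,0,0]);print(q.x,np.degrees(q.x[2]),np.round(q.fun,1))
for p in tp: print(onz(t,p,20))
for i in sp: print(i,onz(s,sp[i],20))
# tube
T=lambda x,y:(x/5+385,y/5+160)
for nm,p in dict(bt=(168,38),bb=(158,470),gt=(360,50),gb=(362,486)).items(): print(nm,onz(t,T(*p),45 ))
E
```

```text
[5.47757236e+02 9.03444034e+01 9.84327208e-02] 5.639779466129297 [-0.1 -0.9  1.  -0.8  1.  -1.   1.1 -0.1 -1.8  0.4 -0.2 -0.  -2.1 -1.1]
[614.94800041 302.4664345   20.        ]
[ 655.16276159 -102.65851682   20.        ]
[ 477.88456962 -119.93793135   20.        ]
[438.06827006 285.11110956  20.        ]
3 [442.42263616 277.95277991  20.        ]
2 [ 482.89293611 -123.46615014   20.        ]
1 [ 653.3686766  -106.64938821   20.        ]
bt [ 633.92601589 -278.38867526   45.        ]
bb [ 433.46294713 -282.35616715   45.        ]
gt [ 636.35886117 -367.07916896   45.        ]
gb [ 434.86001471 -372.38873707   45.        ]
```

```bash
python3 - <<'E'
from h import *
t=cam("top"); s=cam("side")
p=[547.76,90.34];a=.0984;R=np.array([[np.cos(a),-np.sin(a)],[np.sin(a),np.cos(a)]])
T=lambda x,y:(x/10+165,y/10+150)
for n,px,z in [("grip",(465,140),117),("yel",(470,100),60),("gre",(365,105),60),("whi",(570,105),60),("stopplate",(590,300),82)]:
    P=onz(t,T(*px),z); print(n,P,(P[:2]-p)@R)
o=get_obs(); Ro=np.array(o["orientation"]); print(Ro.T@(np.array([570,150,215])-o["ee_pos"]))
E
```

```text
grip [576.79578862 181.08137015 117.        ] [37.80988024 87.449907  ]
yel [603.1954685  197.96745199  60.        ] [ 65.74076531 101.66076611]
gre [599.76137291 221.85890741  60.        ] [ 64.67040896 125.77401956]
whi [604.13471518 174.86890611  60.        ] [64.40623773 78.58168376]
stopplate [552.83406945 158.03338725  82.        ] [11.69980948 66.86744586]
[-446.95724633 -190.61478818   18.39668955]
```

>>> carry_out([
  [[0,0,0],[0,0,-10.5],0],
  [[0,0,0],[0,0,-10.5],0],
  [[-20,-23,0],[0,0,-10.6],0],
  [[-41,-47,0],[0,0,0],0],
  [[-41,-47,0],[0,0,0],0],
  [[-41,-47,0],[0,0,0],0],
  [[-41,-47,0],[0,0,0],0],
  [[-41,-47,0],[0,0,0],0],
  [[-41,-47,0],[0,0,0],0],
  [[-22,-24,0],[0,0,0],0],
])

```text
time_s: 1.6
ee_pos: [568.3, 211.7, 233.5]
orientation: [[-0.995, -0.096, 0.0], [-0.096, 0.995, -0.0], [-0.0, -0.0, -1.0]]
contact_force: [0.2, 0.2, 0.5]
gripper_width: 92.2
```

```bash
python3 - <<'E'
from h import *
import pickle
o=get_obs(); f=cam("wrist"); pickle.dump((o,f),open("w1.pkl","wb"))
print(o["ee_pos"],np.round(o["orientation"],3).tolist(),o["time_s"])
cv2.imwrite("pics/w1.png",f["img"][:,:,::-1])
E
```

```text
[568.25626106 211.70264072 233.48381051] [[-0.995, -0.096, 0.0], [-0.096, 0.995, -0.0], [-0.0, -0.0, -1.0]] 1.6
```

View pics/w1.png

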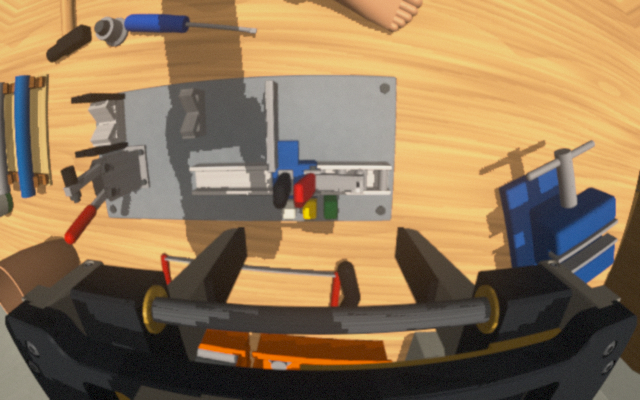

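```bash
python3 - <<'E'
import cv2
w=cv2.imread("pics/w1.png")
cv2.imwrite("pics/w1a.png",cv2.resize(w[150:225,255:400],None,fx=5.5,fy=5.5,interpolation=cv2.INTER_CUBIC))
cv2.imwrite("pics/w1b.png",cv2.resize(w[70:225,50:400],None,fx=2.2,fy=2.2,interpolation=cv2.INTER_CUBIC))
E
```

```text
(no output)
```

View pics/w1a.png

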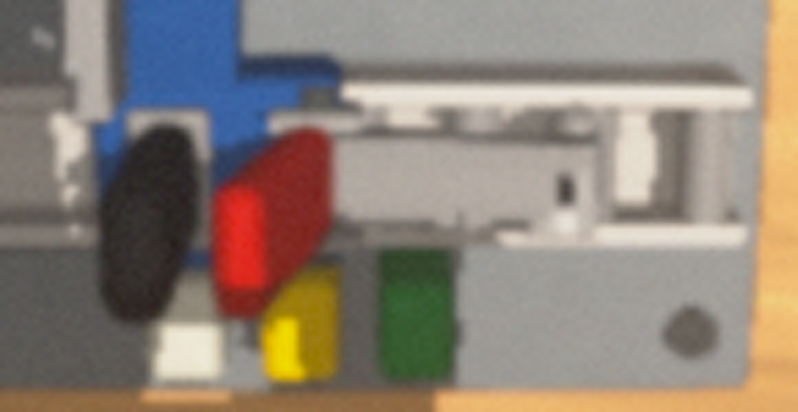

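View pics/w1b.png

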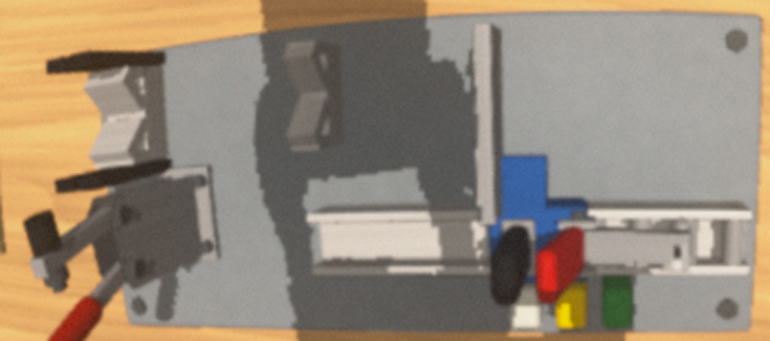

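```bash
cat > fit.py <<'E'
from h import *
import pickle
o,w=pickle.load(open("w1.pkl","rb")); WT=wristT(w,o)
t=cam("top"); s=cam("side")
J=[(90,205),(90,-205),(-90,-205),(-90,205)]
tp=[(173.75,156.75),(343.25,155.75),(344.5,229.25),(168.25,230)]
sc=lambda x,y:(x/4.5+245,y/4.5+125)
sp={3:sc(47,133),2:sc(340,553),1:sc(585,430)}
wp={0:(390.7,220.5),3:(395.5,78.2),1:(108.2,217.7)}
def res(p):
    c,sn=np.cos(p[2]),np.sin(p[2]); r=[]
    for i,(x,y) in enumerate(J):
        P=[p[0]+c*x-sn*y,p[1]+sn*x+c*y,20]
        r+=list(proj(t,P)[0]-tp[i])
        if i in sp: r+=list(proj(s,P)[0]-sp[i])
        if i in wp: r+=list(proj(w,P,WT)[0]-wp[i])
    return r
q=least_squares(res,[500,0,0],loss="soft_l1");print(q.x,np.degrees(q.x[2]),np.round(q.fun,1))
for i in wp: print(i,onz(w,wp[i],20,WT),"top",onz(t,tp[i],20))
p=q.x[:2];a=q.x[2];R=np.array([[np.cos(a),-np.sin(a)],[np.sin(a),np.cos(a)]])
A=lambda x,y:(x/5.5+255,y/5.5+150)
B=lambda x,y:(x/2.2+50,y/2.2+70)
for n,px,z in [("blk top",A(130,300),117),("red top L",A(242,290),117),("white topc",A(188,352),60),("yel topL",A(266,350),60),("yel topR",A(301,350),60),("greentop",A(417,280),60),("nose end",A(597,160),50),("plate face z82",B(477,40),82),("plate face z82b",B(482,180),82),("plate face ",B(492,30),82),
 ("vee2 L",B(287,45),64),("vee2 R",B(315,45),64),("hingepin",B(105,290),94)]:
    P=onz(w,px,z,WT); print(n,P.round(1),((P[:2]-p)@R).round(1))
E
python3 fit.py
```

```text
[5.48195234e+02 9.24471431e+01 9.76287423e-02] 5.593714893411456 [-0.9 -1.2 -0.9  0.3  0.1 -1.   0.7 -1.6 -1.9 -0.1  0.2 -0.3 -2.  -0.3
 -1.1 -0.3 -2.1 -1.6 -0.1 -2.6]
0 [617.25667975 306.40811315  20.        ] top [614.94800041 302.4664345   20.        ]
3 [441.70919574 288.14873486  20.        ] top [438.06827006 285.11110956  20.        ]
1 [657.40511037 -98.89960222  20.        ] top [ 655.16276159 -102.65851682   20.        ]
blk top [577.8 174.4 117. ] [37.5 78.7]
red top L [574.3 192.8 117. ] [35.8 97.3]
white topc [606.3 180.4  60. ] [66.4 81.9]
yel topL [604.3 196.1  60. ] [65.9 97.7]
yel topR [603.6 203.2  60. ] [ 65.9 104.8]
greentop [586.7 224.9  60. ] [ 51.2 128. ]
nose end [561.  259.2  50. ] [ 29.  164.7]
plate face z82 [473.  150.4  82. ] [-69.2  65. ]
plate face z82b [535.6 157.5  82. ] [-6.2 66. ]
plate face  [468.2 156.7  82. ] [-73.4  71.7]
vee2 L [476.8  49.9  64. ] [-75.2 -35.4]
vee2 R [476.8  65.5  64. ] [-73.7 -19.9]
hingepin [605.2 -51.8  94. ] [  42.6 -149.2]
```

```bash
cat > ov.py <<'E'
from h import *
import pickle,sys
o,w=pickle.load(open("w1.pkl","rb")); WT=wristT(w,o)
p=np.array([548.2,92.45]);a=.0976;R=np.array([[np.cos(a),-np.sin(a)],[np.sin(a),np.cos(a)]])
def jw(x,y,z): v=R@np.array([x,y])+p; return [v[0],v[1],z]
g=float(sys.argv[1]); yc=float(sys.argv[2])
img=cv2.resize(np.ascontiguousarray(w["img"][150:225,255:400,::-1]),None,fx=5.5,fy=5.5,interpolation=cv2.INTER_CUBIC)
def dr(pts,c):
    q=(proj(w,[jw(*k) for k in pts],WT)-[255,150]+.5)*5.5
    cv2.polylines(img,[q.round().astype(int)],True,c,1)
for z in (80,117):
    dr([(18,g-20,z),(42,g-20,z),(42,g+20,z),(18,g+20,z)],(0,255,255))
dr([(-50,g-30,82),(0,g-30,82)],(0,255,0))
dr([(20,g+65,60),(40,g+65,60)],(255,0,255))
for k in (-24,0,24):
  dr([(50,yc+k-8,50),(72,yc+k-8,50),(72,yc+k+8,50),(50,yc+k+8,50)],(255,255,0))
dr([(90,-205,20),(90,205,20),(-90,205,20)],(0,0,255))
cv2.imwrite(sys.argv[3],img)
E
python3 ov.py 95.2 104.5 pics/ov1.png
```

```text
(no output)
```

View pics/ov1.png

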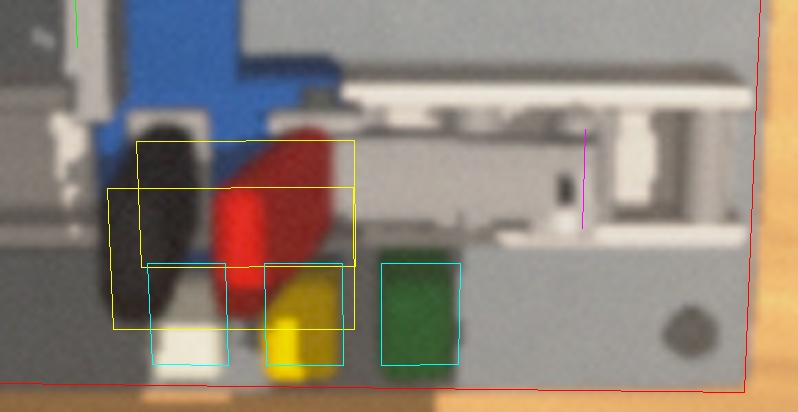

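>>> carry_out([
  [[1.6,-12.2,10],[0,0,0],0.3],
  [[1.6,-12.3,20],[0,0,0],0.3],
  [[0,0,30],[0,0,0],0.3],
  [[0,0,30],[0,0,0],0.3],
  [[0,0,5],[0,0,0],0.3],
  [[0,0,0],[0,0,0],0.3],
  [[0,0,0],[0,0,0],0.3],
  [[0,0,0],[0,0,0],0.3],
  [[0,0,0],[0,0,0],0.3],
  [[0,0,0],[0,0,0],0.3],
])

```text
time_s: 3.0
ee_pos: [565.7, 189.6, 138.8]
orientation: [[-0.995, -0.099, 0.0], [-0.099, 0.995, 0.0], [-0.0, -0.0, -1.0]]
contact_force: [0.3, 0.2, -0.7]
gripper_width: 64.1
```

```bash
cat > wl.py <<'E'
from h import *
import pickle,sys
n=sys.argv[1]
o=get_obs(); f=cam("wrist"); pickle.dump((o,f),open(n+".pkl","wb"))
print(o["ee_pos"].round(1),o["time_s"],o["gripper_width"],o["contact_force"].round(1),o["joint_positions"].round(0))
im=f["img"][:,:,::-1]
if len(sys.argv)>2:
    x0,x1,y0,y1=map(int,sys.argv[2:6]); k=min(800/(x1-x0),600/(y1-y0)); im=cv2.resize(im[y0:y1,x0:x1],None,fx=k,fy=k,interpolation=cv2.INTER_CUBIC)
    print("scale",k)
cv2.imwrite(f"pics/{n}.png",im)
E
python3 wl.py w2
```

```text
[565.7 189.6 138.8] 3.0 64.11384112650477 [ 0.3  0.2 -0.7] [  7.  17.  93.  -0.  70. -89.]
```

View pics/w2.png

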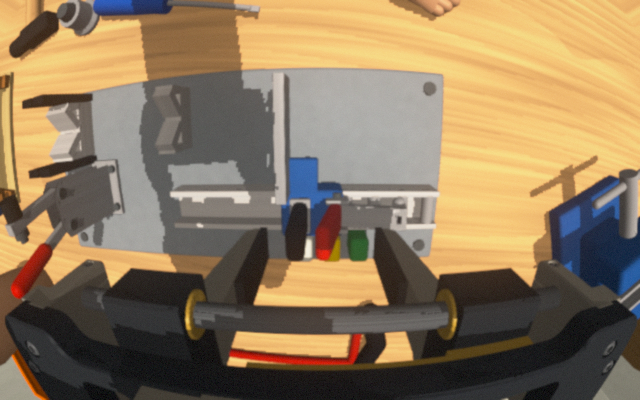

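```bash
python3 - <<'E'
from h import *
import pickle
o,w=pickle.load(open("w2.pkl","rb")); WT=wristT(w,o)
R=np.array(o["orientation"]);p=np.array(o["ee_pos"])
k=8
x0,y0=265,190
img=cv2.resize(np.ascontiguousarray(w["img"][190:265,265:365,::-1]),None,fx=k,fy=k,interpolation=cv2.INTER_CUBIC)
for z,c in ((117,(0,255,255)),(100,(255,255,0))):
  P=[p+R@np.array([x,y,p[2]-z]) for x,y in ((12,-20),(12,20),(-12,20),(-12,-20))]
  q=(proj(w,P,WT)-[x0,y0]+.5)*k
  print(q.round())
  cv2.polylines(img,[q.round().astype(int)],True,c,1)
cv2.imwrite("pics/w2a.png",img)
E
```

```text
[[179. 270.]
 [715. 270.]
 [703. 556.]
 [192. 556.]]
[[201. 196.]
 [693. 196.]
 [684. 463.]
 [211. 464.]]
```

View pics/w2a.png

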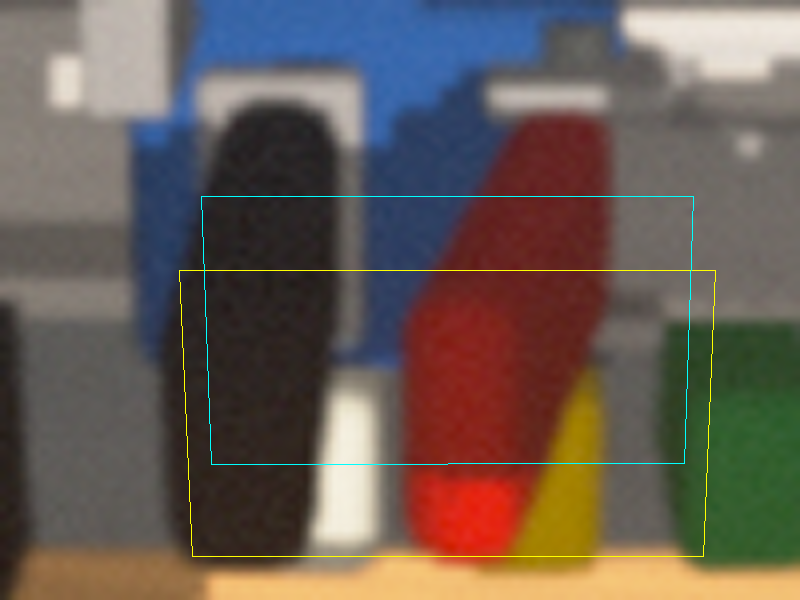

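>>> carry_out([
  [[0,-7.5,0],[0,0,0],0.3],
  [[0,0,18],[0,0,0],0.3],
  [[0,0,19],[0,0,0],0.3],
  [[0,0,0],[0,0,0],0.3],
  [[0,0,0],[0,0,0],1.0],
  [[0,0,0],[0,0,0],1.0],
  [[0,0,0],[0,0,0],1.0],
  [[0,0,0],[0,0,0],1.0],
  [[0,0,0],[0,0,0],1.0],
  [[0,0,0],[0,0,0],1.0],
])

```text
time_s: 4.3
ee_pos: [566.8, 182.2, 102.2]
orientation: [[-0.995, -0.099, 0.001], [-0.099, 0.995, 0.0], [-0.001, -0.0, -1.0]]
contact_force: [0.3, -1.2, 2.8]
gripper_width: 30.3
```

```bash
python3 wl.py w3
```

```text
[566.8 182.2 102.2] 4.3 30.34967438217984 [ 0.3 -1.2  2.8] [  6.  20.  95.  -0.  66. -89.]
```

View pics/w3.png

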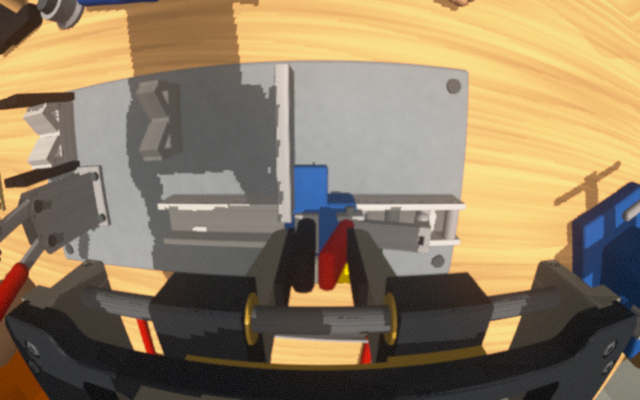

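>>> carry_out([
  [[0,-9,0],[0,0,0],1],
  [[0,-9,0],[0,0,0],1],
  [[0,-9,0],[0,0,0],1],
  [[0,-9,0],[0,0,0],1],
  [[0,-9,0],[0,0,0],1],
  [[0,-9,0],[0,0,0],1],
  [[0,0,0],[0,0,0],1],
  [[0,0,0],[0,0,0],1],
  [[0,0,0],[0,0,0],1],
  [[0,0,0],[0,0,0],1],
])

```text
time_s: 5.6
ee_pos: [572.2, 127.3, 102.1]
orientation: [[-0.995, -0.098, 0.001], [-0.098, 0.995, -0.001], [-0.001, -0.001, -1.0]]
contact_force: [0.2, -1.0, 5.7]
gripper_width: 31.0
```

```bash
python3 wl.py w4;  python3 - <<'E'
import cv2
w=cv2.imread("pics/w4.png")
cv2.imwrite("pics/w4a.png",cv2.resize(w[180:280,280:480],None,fx=4,fy=4,interpolation=cv2.INTER_CUBIC))
E
```

```text
[572.2 127.3 102.1] 5.6 31.035411515687734 [ 0.2 -1.   5.7] [  1.  18.  96.  -0.  65. -95.]
```

View pics/w4.png

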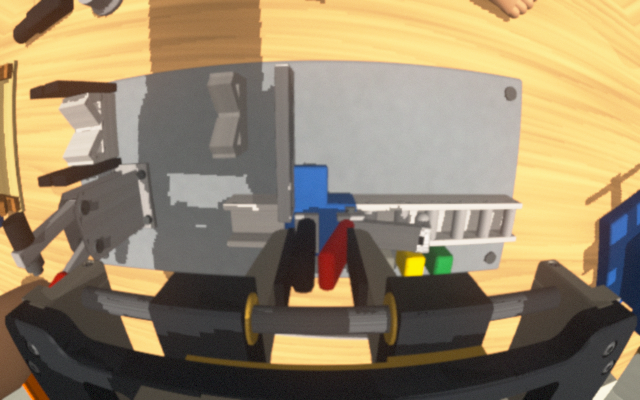

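View pics/w4a.png

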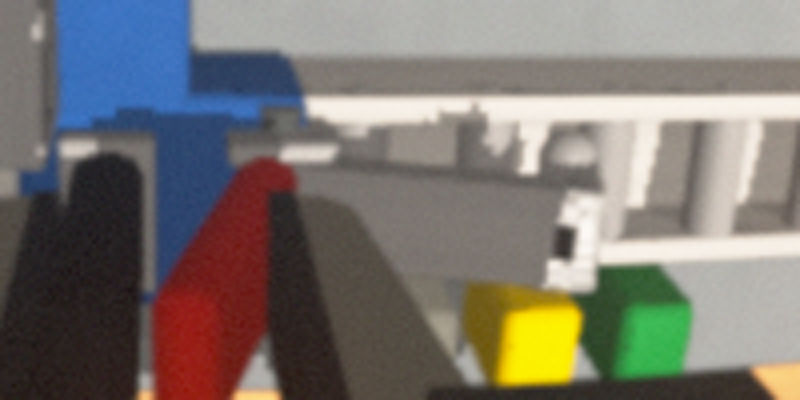

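```bash
python3 - <<'E'
from h import *
import pickle
o,w=pickle.load(open("w4.pkl","rb")); WT=wristT(w,o)
R=np.array(o["orientation"]);p=np.array(o["ee_pos"])
F=lambda x,y:(x/4+280-.4,y/4+180-.4)
tl=lambda px,z:R.T@(onz(w,px,z,WT)-p)
for z in (40,45,50,55,60,65,70):
  print(z,[ (tl(F(*q),z)[:2]).round(1).tolist() for q in ((500,310),(580,310),(627,305),(690,305),(500,382),(573,382),(619,375),(686,375))])
for n,q,z in (("face",(284.5-.5,195),82),("face hi",(284.5-.5-9,100),82)): print(n,tl(q,z))
for z in (30,40): print("pins",z,[tl(F(x,180),z)[:2].round(1).tolist() for x in (610,712)])
E
```

```text
40 [[-32.5, 66.4], [-33.2, 83.4], [-32.6, 93.5], [-33.4, 107.9], [-49.1, 68.3], [-50.0, 84.2], [-49.0, 94.4], [-50.1, 110.1]]
45 [[-29.9, 64.8], [-30.6, 81.4], [-30.0, 91.3], [-30.8, 105.4], [-46.1, 66.7], [-47.0, 82.3], [-46.0, 92.2], [-47.1, 107.5]]
50 [[-27.3, 63.3], [-28.0, 79.4], [-27.4, 89.1], [-28.2, 102.9], [-43.1, 65.1], [-44.0, 80.3], [-43.0, 89.9], [-44.1, 104.9]]
55 [[-24.7, 61.7], [-25.4, 77.5], [-24.8, 86.9], [-25.5, 100.3], [-40.2, 63.5], [-41.0, 78.3], [-40.1, 87.7], [-41.1, 102.3]]
60 [[-22.1, 60.1], [-22.8, 75.5], [-22.2, 84.7], [-22.9, 97.8], [-37.2, 61.9], [-38.0, 76.3], [-37.1, 85.5], [-38.1, 99.8]]
65 [[-19.5, 58.6], [-20.2, 73.6], [-19.6, 82.5], [-20.3, 95.2], [-34.2, 60.3], [-35.0, 74.3], [-34.1, 83.3], [-35.1, 97.2]]
70 [[-16.9, 57.0], [-17.6, 71.6], [-17.0, 80.4], [-17.7, 92.7], [-31.2, 58.7], [-32.0, 72.4], [-31.1, 81.1], [-32.1, 94.6]]
face [ 30.04949879 -20.93035365  20.13552661]
face hi [ 84.01792063 -24.79766079  20.08397067]
pins 30 [[-9.2, 90.1], [-9.8, 113.4]]
pins 40 [[-5.3, 86.0], [-5.9, 108.3]]
```

```bash
python3 - <<'E'
import cv2
w=cv2.imread("pics/w4.png")
cv2.imwrite("pics/w4b.png",cv2.resize(w[60:230,220:330],None,fx=3.5,fy=3.5,interpolation=cv2.INTER_CUBIC))
cv2.imwrite("pics/w4c.png",cv2.resize(w[185:285,370:530],None,fx=5,fy=5,interpolation=cv2.INTER_CUBIC))
E
```

View pics/w4b.png

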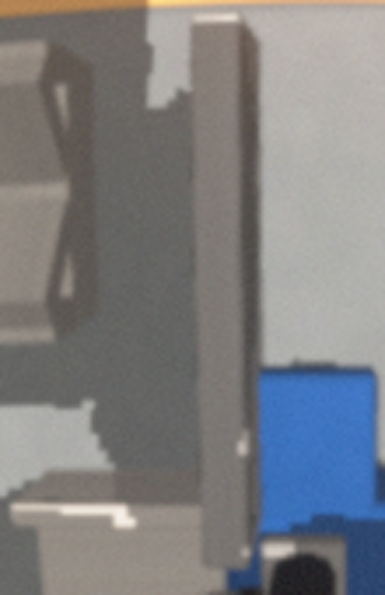

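View pics/w4c.png

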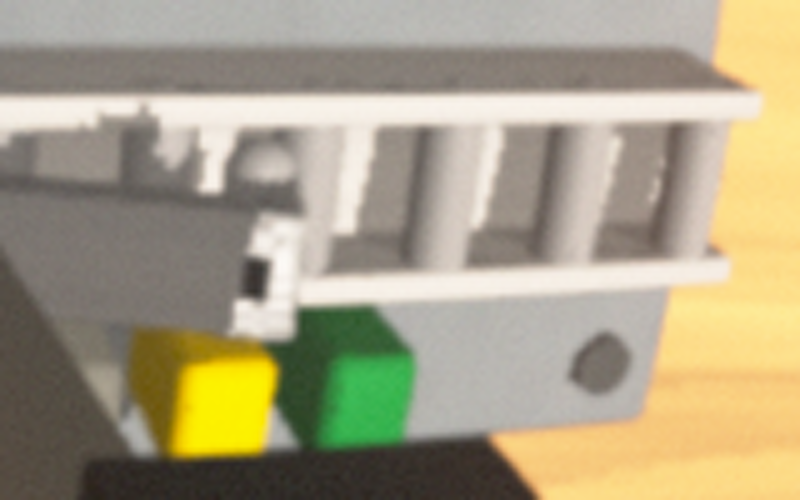

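```bash
python3 - <<'E'
from h import *
import pickle
o,w=pickle.load(open("w4.pkl","rb")); WT=wristT(w,o)
R=np.array(o["orientation"]);p=np.array(o["ee_pos"])
F=lambda x,y:(x/5+370-.4,y/5+185-.4)
tl=lambda px,z:R.T@(onz(w,px,z,WT)-p)
for z in (25,30,35,40,45,50,55):
  print(z,[tl(F(x,y),z)[:2].round(1).tolist() for x,y in ((320,200),(440,200),(577,200),(690,200))], "cheek corners",[tl(F(x,y),z)[:2].round(1).tolist() for x,y in ((762,92),(729,255))],"plate", tl(F(642,415),20)[:2].round(1))
# predicted plate edge
E
```

```text
25 [[-11.2, 93.4], [-11.8, 115.9], [-12.6, 143.8], [-13.4, 169.1]] cheek corners [[6.9, 181.6], [-24.8, 181.2]] plate [-60.3 172.6]
30 [[-9.2, 91.4], [-9.8, 113.4], [-10.6, 140.6], [-11.4, 165.4]] cheek corners [[8.4, 177.6], [-22.6, 177.2]] plate [-60.3 172.6]
35 [[-7.3, 89.3], [-7.8, 110.8], [-8.6, 137.5], [-9.4, 161.7]] cheek corners [[10.0, 173.6], [-20.3, 173.3]] plate [-60.3 172.6]
40 [[-5.3, 87.3], [-5.9, 108.3], [-6.6, 134.3], [-7.4, 157.9]] cheek corners [[11.5, 169.7], [-18.1, 169.3]] plate [-60.3 172.6]
45 [[-3.4, 85.2], [-3.9, 105.7], [-4.6, 131.2], [-5.4, 154.2]] cheek corners [[13.1, 165.7], [-15.8, 165.3]] plate [-60.3 172.6]
50 [[-1.4, 83.2], [-1.9, 103.2], [-2.7, 128.0], [-3.4, 150.5]] cheek corners [[14.7, 161.7], [-13.6, 161.3]] plate [-60.3 172.6]
55 [[0.5, 81.1], [0.0, 100.7], [-0.7, 124.8], [-1.4, 146.8]] cheek corners [[16.2, 157.7], [-11.3, 157.3]] plate [-60.3 172.6]
```

>>> carry_out([
  [[0,0.7,0],[0,0,0],1],
  [[0,0,0],[0,0,0],1],
  [[0,0,0],[0,0,0],0.35],
  [[0,0,0],[0,0,0],0.35],
  [[0,0,0],[0,0,0],0.35],
  [[0,0,0],[0,0,0],0.35],
  [[0,6.5,0],[0,0,0],0.35],
  [[0,0,-15],[0,0,0],0.35],
  [[0,0,-25],[0,0,0],0.35],
  [[0,0,0],[0,0,0],0.35],
])

```text
time_s: 6.9
ee_pos: [573.0, 135.7, 144.8]
orientation: [[-0.995, -0.099, 0.006], [-0.099, 0.995, 0.0], [-0.006, -0.001, -1.0]]
contact_force: [0.0, -0.7, -0.1]
gripper_width: 59.8
```

```bash
python3 wl.py w5;  python3 - <<'E'
import cv2
w=cv2.imread("pics/w5.png")
cv2.imwrite("pics/w5a.png",cv2.resize(w[160:270,270:470],None,fx=4,fy=4,interpolation=cv2.INTER_CUBIC))
E
```

```text
[573.  135.7 144.8] 6.9 59.84245848257379 [ 0.  -0.7 -0.1] [  2.  15.  94.  -0.  70. -94.]
```

View pics/w5.png

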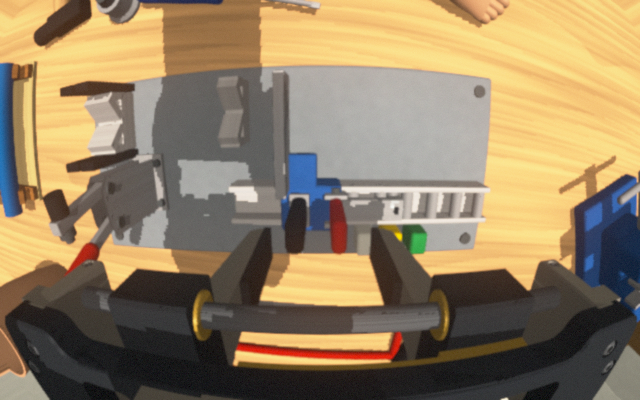

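View pics/w5a.png

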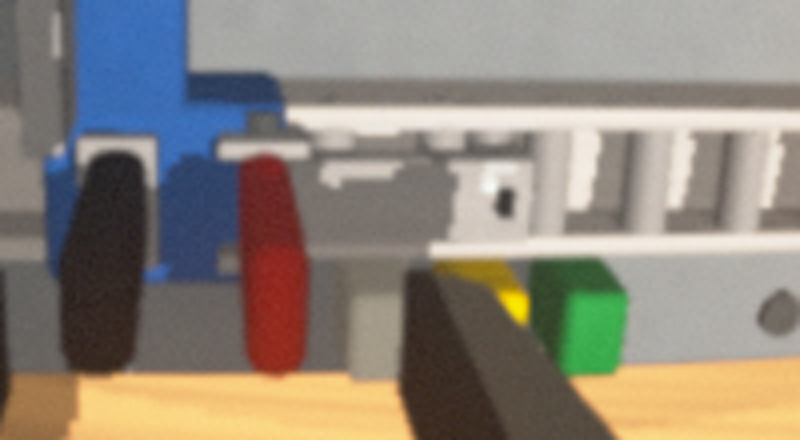

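```bash
python3 - <<'E'
from h import *
for n,b in (("side",(255,125,345,205)),("top",(165,148,285,235))):
    f=cam(n); im=f["img"][:,:,::-1]; x0,y0,x1,y1=b
    k=7 if n=="side" else 6
    cv2.imwrite(f"pics/{n}1.png",cv2.resize(im[y0:y1,x0:x1],None,fx=k,fy=k,interpolation=cv2.INTER_CUBIC))
E
```

```text
(no output)
```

View pics/side1.png

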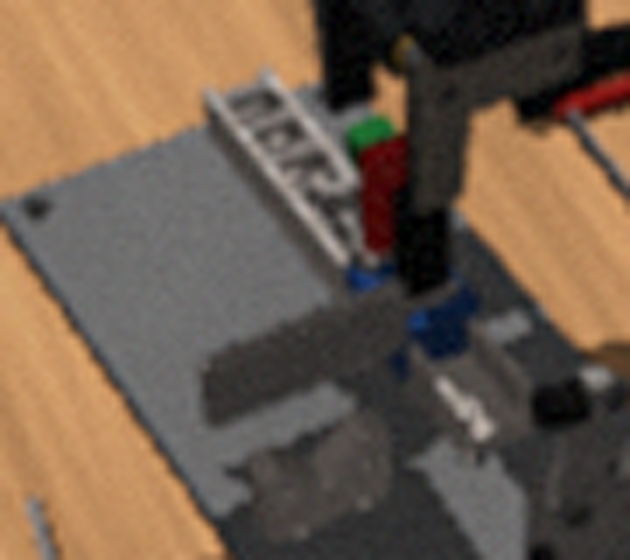

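View pics/top1.png

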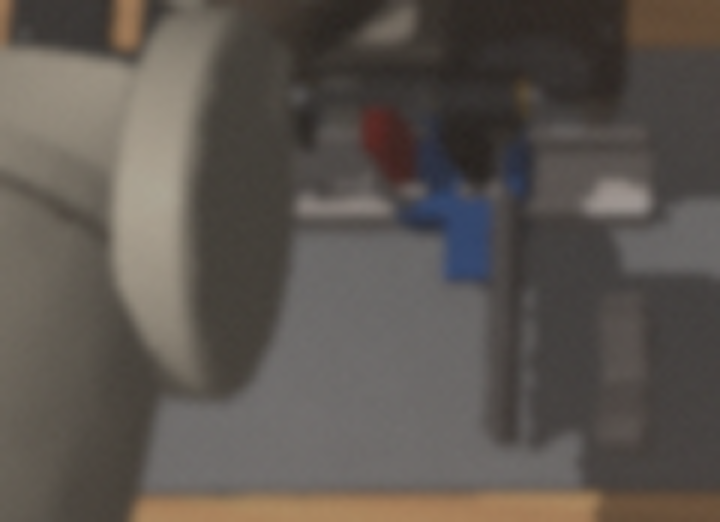

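```bash
python3 - <<'E'
from h import *
import pickle
o,w=pickle.load(open("w5.pkl","rb")); WT=wristT(w,o)
R=np.array(o["orientation"]);p=np.array(o["ee_pos"])
F=lambda x,y:(x/4+270-.4,y/4+160-.4)
tl=lambda px,z:R.T@(onz(w,px,z,WT)-p)
c=lambda px,z: tl(F(*px),z)[:2].round(1).tolist()
print("black top L,R",c((66,330),117),c((135,330),117),"red top",c((245,330),117),c((307,330),117))
print("black base",c((83,165),77),"red base R",c((292,165),77))
print("white",c((345,340),56),c((402,340),56),"green",c((565,330),56),c((627,330),56), "yel R",c((528,310),56))
print("pins",[c((x,190),45) for x in (553,650,742)])
print("face",c((25,60),82),c((25,150),82),"nose",c((505,200),60),c((530,200),60))
E
```

```text
black top L,R [-3.0, -21.7] [-2.9, -10.7] red top [-2.9, 6.6] [-3.0, 16.4]
black base [12.3, -22.2] red base R [12.3, 16.4]
white [-33.1, 30.2] [-33.3, 42.6] green [-31.8, 78.9] [-32.3, 93.5] yel R [-26.8, 69.9]
pins [[-3.2, 76.3], [-3.3, 99.3], [-3.5, 122.3]]
face [33.2, -31.5] [16.6, -32.1] nose [-0.4, 61.6] [-0.4, 67.0]
```

>>> carry_out([
  [[0,0,-35],[0,0,0],0.35],
  [[0,0,-35],[0,0,0],0.2],
  [[13.7,-58.4,0],[0,0,0],0.2],
  [[13.7,-58.4,0],[0,0,0],0.2],
  [[13.7,-58.4,0],[0,0,0],0.2],
  [[13.7,-58.4,0],[0,0,0],0.2],
  [[13.7,-58.4,0],[0,0,0],0.2],
  [[13.7,-58.4,0],[0,0,0],0.2],
  [[13.7,-58.4,0],[0,0,0],0.2],
  [[0,0,0],[0,0,4.6],0.2],
])

```text
time_s: 8.3
ee_pos: [514.2, -284.4, 210.2]
orientation: [[-1.0, -0.011, -0.002], [-0.011, 1.0, 0.0], [0.002, 0.0, -1.0]]
contact_force: [0.6, 1.6, 0.5]
gripper_width: 73.8
```

```bash
python3 wl.py w6; python3 - <<'E'
from h import *
for n,b in (("side",(255,125,345,205)),("top",(165,148,285,235))):
    f=cam(n); im=f["img"][:,:,::-1]; x0,y0,x1,y1=b
    cv2.imwrite(f"pics/{n}2.png",cv2.resize(im[y0:y1,x0:x1],None,fx=6,fy=6,interpolation=cv2.INTER_CUBIC))
E
```

```text
[ 514.2 -284.4  210.2] 8.3 73.78321108971741 [0.6 1.6 0.5] [ -41.   12.   91.   -0.   77. -131.]
```

View pics/w6.png

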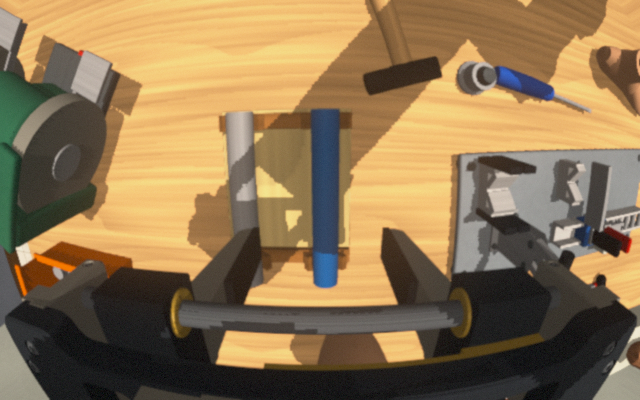

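View pics/top2.png

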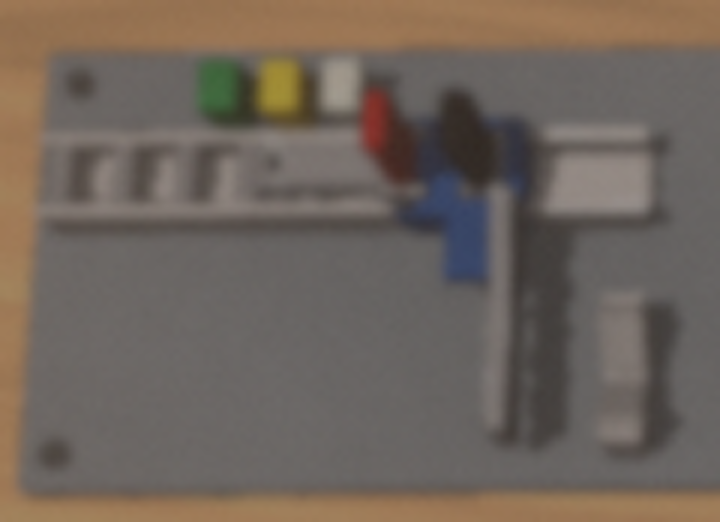

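```bash
python3 - <<'E'
from h import *
import pickle
from PIL import Image
E
python3 - <<'E'
from h import *
import pickle
o,w=pickle.load(open("w6.pkl","rb")); WT=wristT(w,o)
cv2.imwrite("pics/w6a.png",cv2.resize(w["img"][95:295,220:365,::-1],None,fx=3,fy=3,interpolation=cv2.INTER_CUBIC))
R=np.array(o["orientation"]);p=np.array(o["ee_pos"])
for z in (40,55): print(z,[onz(w,q,z,WT)[:2].round(1).tolist() for q in ((325,110),(325.5,285),(325,200))])
for z in (40,55): print(z,[(R.T@(onz(w,q,z,WT)-p)).round(1).tolist() for q in ((325,110),(325.5,285),(325,200))])
E
```

```text
40 [[435.5, -280.6], [638.6, -276.9], [531.4, -279.2]]
55 [[435.5, -280.8], [629.1, -277.3], [527.0, -279.5]]
40 [[78.4, 4.7, 170.3], [-124.7, 6.1, 170.0], [-17.5, 4.9, 170.1]]
55 [[78.4, 4.5, 155.3], [-115.3, 5.8, 155.0], [-13.1, 4.7, 155.2]]
```

View pics/w6a.png

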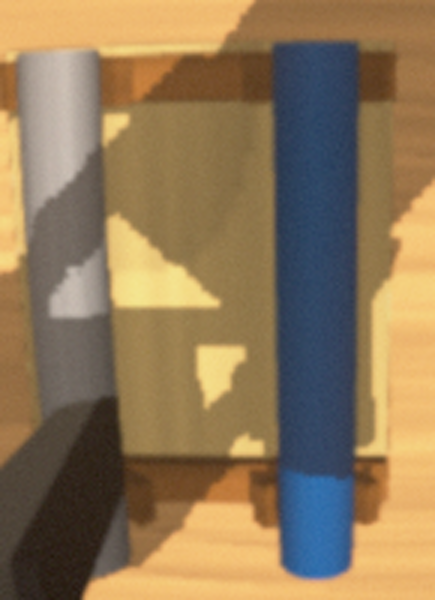

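>>> carry_out([
  [[-5,5,0],[0,0,-0.4],0.2],
  [[0,0,40],[0,0,0],0.2],
  [[0,0,40],[0,0,0],0.2],
  [[0,0,40],[0,0,0],0.2],
  [[0,0,35],[0,0,0],0.2],
  [[0,0,15],[0,0,0],0.2],
  [[0,0,0],[0,0,0],0.9],
  [[0,0,0],[0,0,0],0.9],
  [[0,0,0],[0,0,0],0.9],
  [[0,0,0],[0,0,0],0.9],
])

```text
time_s: 9.7
ee_pos: [521.3, -276.4, 42.7]
orientation: [[-1.0, -0.026, 0.002], [-0.026, 1.0, -0.002], [-0.002, -0.002, -1.0]]
contact_force: [-0.4, -11.4, 3.2]
gripper_width: 35.2
```

```bash
python3 wl.py w7
```

```text
[ 521.3 -276.4   42.7] 9.7 35.235945342981275 [ -0.4 -11.4   3.2] [ -40.   24.   97.   -0.   59. -131.]
```

View pics/w7.png

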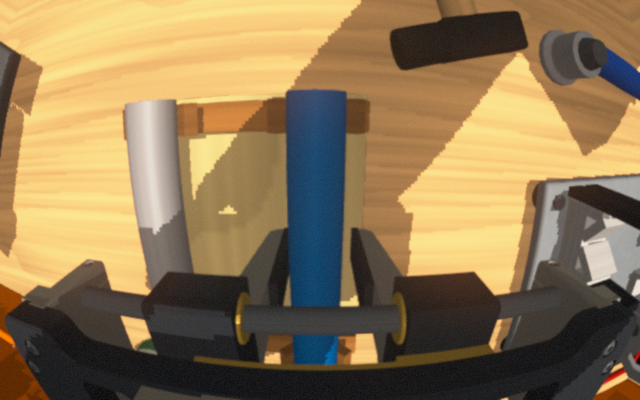

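>>> carry_out([
  [[0,-1.5,0],[0,0,0],0.9],
  [[0,-1,0],[0,0,0],0.9],
  [[0,0,0],[0,0,0],0.9],
  [[0,0,0],[0,0,0],0.9],
  [[0,0,-10],[0,0,0],0.9],
  [[0,0,-30],[0,0,0],0.9],
  [[0,0,-40],[0,0,0],0.9],
  [[0,0,-40],[0,0,0],0.9],
  [[0,0,-30],[0,0,0],0.9],
  [[0,0,0],[0,0,0],0.9],
])

```text
time_s: 11.0
ee_pos: [521.9, -278.5, 194.1]
orientation: [[-1.0, -0.026, 0.004], [-0.026, 1.0, -0.003], [-0.004, -0.003, -1.0]]
contact_force: [0.3, -0.9, -1.7]
gripper_width: 29.5
```

```bash
python3 wl.py w8
```

```text
[ 521.9 -278.5  194.1] 11.0 29.485674884131363 [ 0.3 -0.9 -1.7] [ -40.   13.   91.    0.   75. -131.]
```

View pics/w8.png

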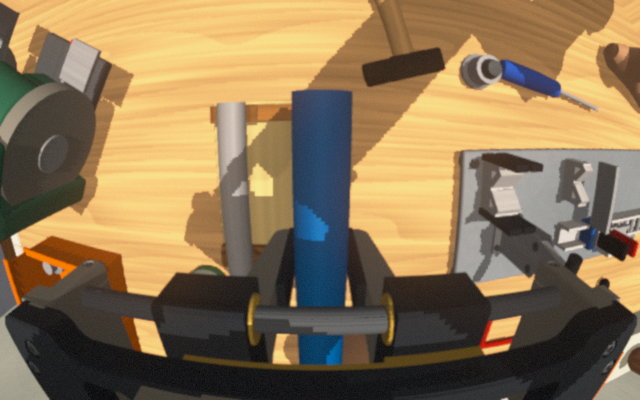

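```bash
python3 - <<'E'
from h import *
import pickle
o,w=pickle.load(open("w8.pkl","rb")); WT=wristT(w,o)
R=np.array(o["orientation"]);p=np.array(o["ee_pos"])
cv2.imwrite("pics/w8a.png",cv2.resize(w["img"][80:250,270:380,::-1],None,fx=3.5,fy=3.5,interpolation=cv2.INTER_CUBIC))
for z in (0,-15): print(z,[(R.T@(onz(w,q,p[2]-z,WT)-p)).round(1).tolist() for q in ((322,91),(322,95),(293,150),(351,150),(297,220),(347,220))])
E
```

```text
0 [[87.3, 0.8, -0.3], [85.4, 0.8, -0.3], [58.6, -13.4, -0.2], [58.6, 15.0, -0.3], [22.2, -12.2, -0.1], [22.2, 13.8, -0.1]]
-15 [[86.4, 0.7, -15.3], [84.6, 0.7, -15.3], [60.5, -12.1, -15.2], [60.6, 13.5, -15.3], [27.8, -10.9, -15.1], [27.8, 12.4, -15.1]]
```

View pics/w8a.png

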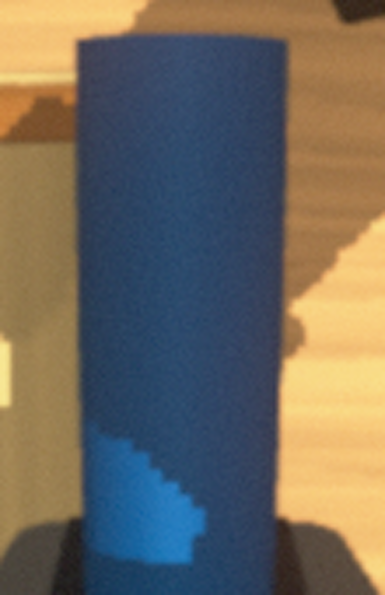

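>>> carry_out([
  [[0,0,-10],[0,0,10.7],0.9],
  [[0,0,-10],[0,0,10.7],0.9],
  [[0,0,0],[0,0,10.7],0.9],
  [[0,0,0],[0,0,10.7],0.9],
  [[0,0,0],[0,0,10.7],0.9],
  [[0,0,0],[0,0,10.7],0.9],
  [[0,0,0],[0,0,10.7],0.9],
  [[0,0,0],[0,0,10.7],0.9],
  [[50,2,0],[0,0,0.3],0.9],
  [[50,2,0],[0,0,0],0.9],
])

```text
time_s: 12.3
ee_pos: [513.3, -176.4, 208.6]
orientation: [[-0.095, 0.995, -0.004], [0.995, 0.095, 0.003], [0.004, -0.004, -1.0]]
contact_force: [-0.2, -0.0, -2.8]
gripper_width: 29.9
```

>>> carry_out([
  [[50,2,0],[0,0,0],0.9],
  [[50,2,0],[0,0,0],0.9],
  [[45,2,0],[0,0,0],0.9],
  [[30,2,0],[0,0,0],0.9],
  [[10,0,0],[0,0,0],0.9],
  [[0,0,0],[0,0,0],0.9],
  [[0,0,0],[0,0,0],0.9],
  [[0,0,0],[0,0,0],0.9],
  [[0,0,0],[0,0,0],0.9],
  [[0,0,0],[0,0,0],0.9],
])

```text
time_s: 13.55
ee_pos: [504.9, 6.4, 211.6]
orientation: [[-0.096, 0.995, 0.0], [0.995, 0.096, -0.0], [-0.0, 0.0, -1.0]]
contact_force: [-1.2, -1.0, -1.7]
gripper_width: 29.1
```

```bash
python3 wl.py w9; python3 - <<'E'
from h import *
o=get_obs();print(o["orientation"].round(3).tolist())
p=np.array([548.2,92.45]);a=.0976;R=np.array([[np.cos(a),-np.sin(a)],[np.sin(a),np.cos(a)]])
print((o["ee_pos"][:2]-p)@R)
E
```

```text
[504.9   6.4 211.6] 13.55 29.13687401398967 [-1.2 -1.  -1.7] [-13.  -0. 104.  -0.  76. -19.]
[[-0.097, 0.995, 0.0], [0.995, 0.097, -0.0], [-0.0, 0.0, -1.0]]
[-51.46025035 -81.32211045]
```

View pics/w9.png

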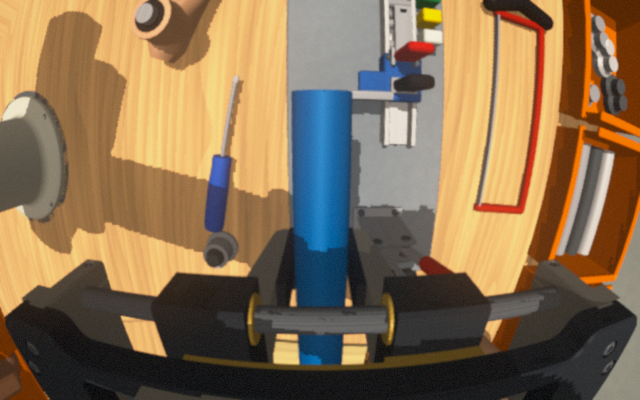

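```bash
python3 - <<'E'
from h import *
import pickle
o,w=pickle.load(open("w9.pkl","rb")); WT=wristT(w,o)
R=np.array(o["orientation"]);p=np.array(o["ee_pos"])
cv2.imwrite("pics/w9a.png",cv2.resize(w["img"][0:130,275:455,::-1],None,fx=4.4,fy=4.4,interpolation=cv2.INTER_CUBIC))
E
```

```text
(no output)
```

View pics/w9a.png

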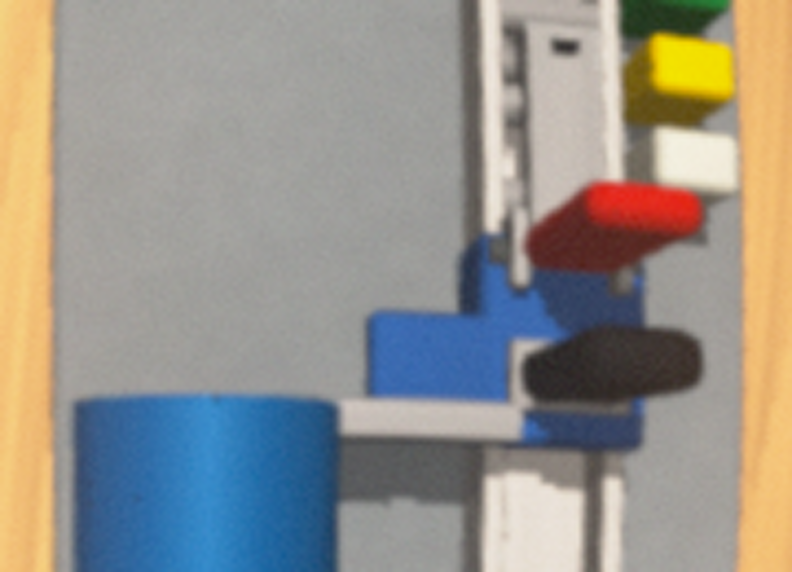

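```bash
python3 - <<'E'
from h import *
import pickle
o,w=pickle.load(open("w9.pkl","rb")); WT=wristT(w,o)
R=np.array(o["orientation"]);p=np.array(o["ee_pos"])
F=lambda x,y:(x/4.4+275-.4,y/4.4-.4)
c=lambda px,z:(R.T@(onz(w,F(*px),z,WT)-p))[:2].round(1).tolist()
print("face lo edge",[c((430,436),82)],"upper edge",c((430,402),82))
print("mark",[c((565,47),z) for z in (50,55,60)])
for z in (50,56): print("clips",z,c((700,38),z),c((695,92),z),"white",c((695,132),z),c((695,190),z))
print("tube end",c((205,398),211.6+12),"plate edges",c((52,300),20),c((742,300),20))
print("blk",c((620,405),110),"red",c((640,185),117))
E
```

```text
face lo edge [[89.2, 46.2]] upper edge [96.3, 46.1]
mark [[187.3, 84.2], [185.5, 82.9], [183.7, 81.5]]
clips 50 [194.1, 118.4] [179.5, 116.5] white [169.1, 116.1] [154.3, 115.7]
clips 56 [191.9, 116.1] [177.6, 114.2] white [167.3, 113.9] [152.8, 113.5]
tube end [86.7, -0.1] plate edges [125.8, -37.4] [133.1, 139.9]
blk [95.8, 78.1] red [137.5, 79.9]
```

>>> carry_out([
  [[0,1.3,15],[0,0,0],0.9],
  [[0,0,25],[0,0,0],0.9],
  [[0,0,25],[0,0,0],0.9],
  [[0,0,25],[0,0,0],0.9],
  [[0,0,15],[0,0,0],0.9],
  [[0,0,0],[0,0,0],0.9],
  [[0,0,0],[0,0,0],0.9],
  [[0,0,0],[0,0,0],0.9],
  [[0,0,0],[0,0,0],0.9],
  [[0,0,0],[0,0,0],0.9],
])

```text
time_s: 14.85
ee_pos: [506.4, 6.8, 106.9]
orientation: [[-0.097, 0.995, 0.001], [0.995, 0.097, -0.0], [-0.0, 0.001, -1.0]]
contact_force: [0.4, 0.5, -1.6]
gripper_width: 28.7
```

```bash
python3 wl.py w10; python3 - <<'E'
from h import *
import pickle
o,w=pickle.load(open("w10.pkl","rb"))
cv2.imwrite("pics/w10a.png",cv2.resize(w["img"][0:130,275:455,::-1],None,fx=4.4,fy=4.4,interpolation=cv2.INTER_CUBIC))
f=cam("side"); cv2.imwrite("pics/side3.png",cv2.resize(f["img"][125:255,245:385,::-1],None,fx=4.5,fy=4.5,interpolation=cv2.INTER_CUBIC))
E
```

```text
[506.4   6.8 106.9] 14.85 28.652726158452474 [ 0.4  0.5 -1.6] [-13.   7. 109.  -0.  64. -18.]
```

View pics/w10a.png

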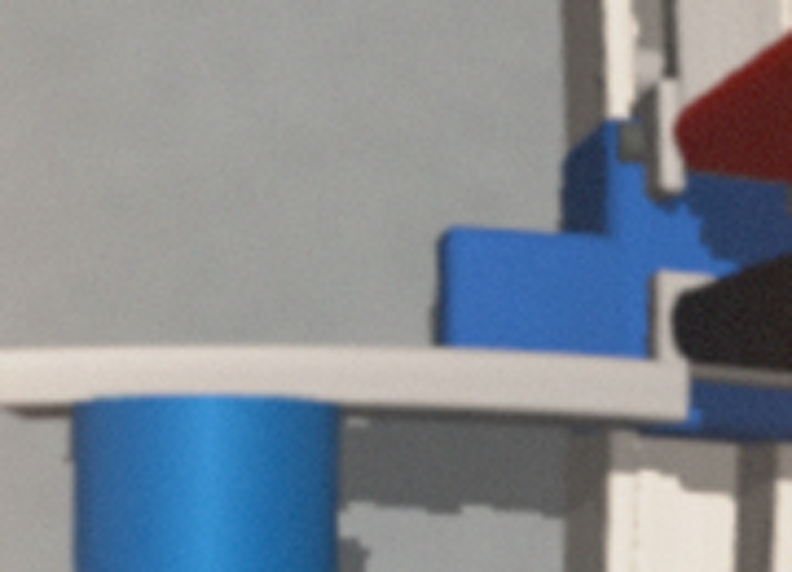

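View pics/side3.png

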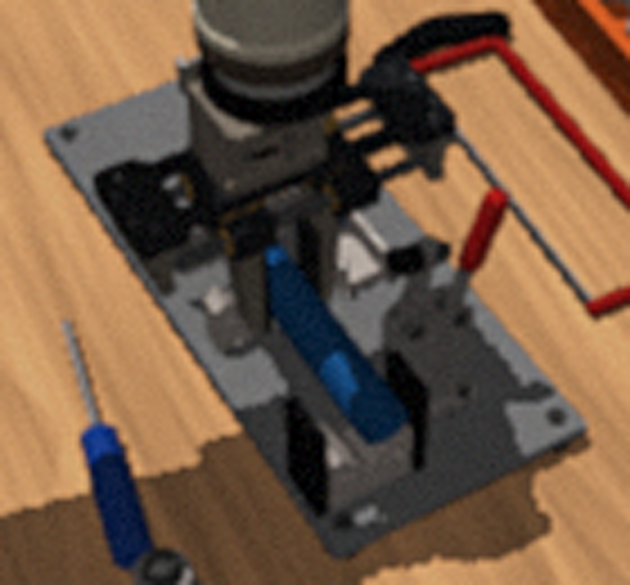

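```bash
python3 - <<'E'
from h import *
import pickle
o,w=pickle.load(open("w10.pkl","rb")); WT=wristT(w,o)
R=np.array(o["orientation"]);p=np.array(o["ee_pos"])
F=lambda x,y:(x/4.4+275-.4,y/4.4-.4)
c=lambda px,z:(R.T@(onz(w,F(*px),z,WT)-p))[:2].round(1).tolist()
print("face",c((430,410),82),c((640,418),82),c((45,408),82),"up",c((430,348),82),c((200,346),82))
print("tube end",c((205,396),p[2]+14),"tube end corners",c((76,402),p[2]),c((338,402),p[2]))
E
```

```text
face [88.2, 28.7] [88.7, 57.0] [88.2, -20.4] up [96.3, 28.7] [95.9, -0.7]
tube end [86.8, -0.1] tube end corners [87.2, -14.1] [87.2, 14.4]
```

>>> carry_out([
  [[-0.7,0,0],[0,0,0],0.9],
  [[0,0,6],[0,0,0],0.9],
  [[0,0,5],[0,0,0],0.9],
  [[0,0,5],[0,0,0],0.9],
  [[0,0,5],[0,0,0],0.9],
  [[0,0,5],[0,0,0],0.9],
  [[0,0,5],[0,0,0],0.9],
  [[0,0,5],[0,0,0],0.9],
  [[0,0,3],[0,0,0],0.9],
  [[0,0,0],[0,0,0],0.9],
])

```text
time_s: 16.2
ee_pos: [507.3, 6.0, 68.1]
orientation: [[-0.097, 0.995, 0.002], [0.995, 0.097, -0.0], [-0.001, 0.002, -1.0]]
contact_force: [2.2, 0.9, 0.0]
gripper_width: 29.7
```

```bash
python3 wl.py w11 275 455 0 130;  python3 - <<'E'
from h import *
f=cam("side"); cv2.imwrite("pics/side4.png",cv2.resize(f["img"][125:255,245:385,::-1],None,fx=4.5,fy=4.5,interpolation=cv2.INTER_CUBIC))
E
```

```text
[507.3   6.   68.1] 16.2 29.688006091378938 [2.2 0.9 0. ] [-13.  10. 110.   0.  59. -19.]
scale 4.444444444444445
```

View pics/w11.png

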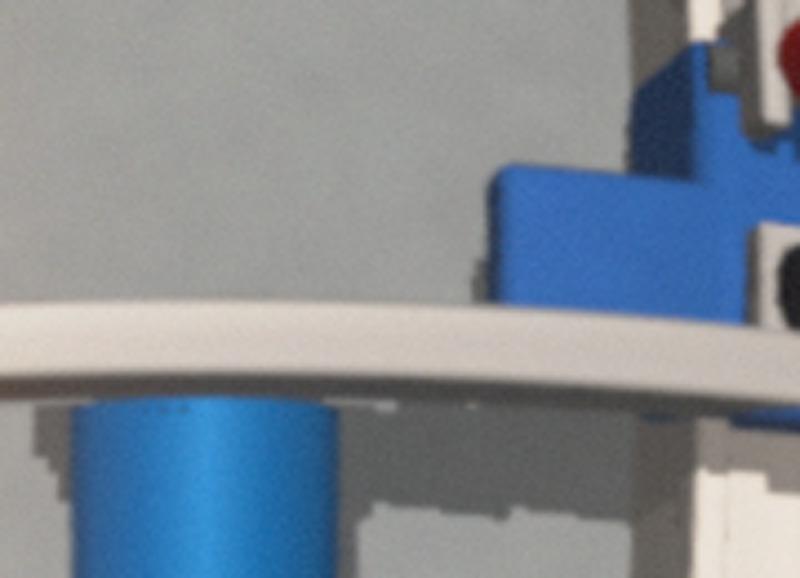

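View pics/side4.png

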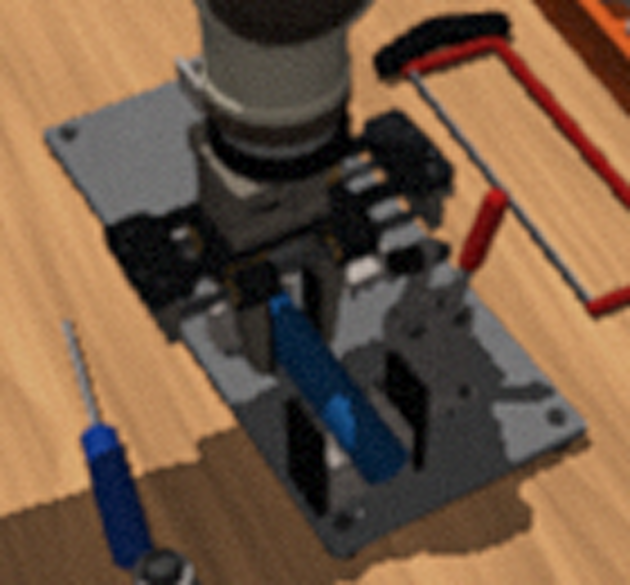

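>>> carry_out([
  [[0,0,1.5],[0,0,0],0.9],
  [[0,0,1],[0,0,0],0.9],
  [[0,0,0],[0,0,0],0.9],
  [[0.7,0,0],[0,0,0],0.9],
  [[0.7,0,0],[0,0,0],0.9],
  [[0.6,0,0],[0,0,0],0.9],
  [[0.5,0,0],[0,0,0],0.9],
  [[0.5,0,0],[0,0,0],0.9],
  [[0,0,0],[0,0,0],0.9],
  [[0,0,0],[0,0,0],0.9],
])

```text
time_s: 17.55
ee_pos: [507.4, 6.2, 67.9]
orientation: [[-0.098, 0.995, 0.002], [0.995, 0.098, -0.006], [-0.006, 0.002, -1.0]]
contact_force: [-4.8, -9.6, 15.7]
gripper_width: 29.2
```

```bash
python3 wl.py w12 275 455 0 130
```

```text
[507.4   6.2  67.9] 17.55 29.19687223515073 [-4.8 -9.6 15.7] [-13.  11. 110.  -0.  59. -18.]
scale 4.444444444444445
```

View pics/w12.png

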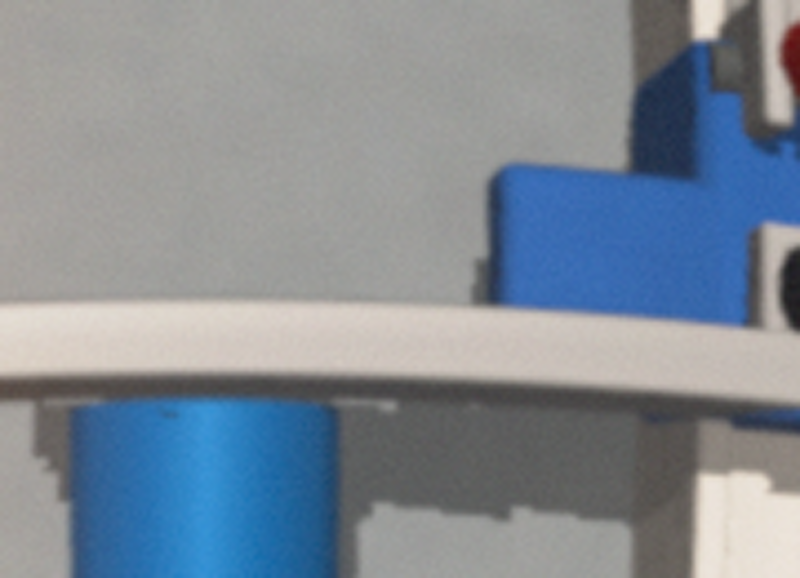

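>>> carry_out([
  [[0,0,-1.2],[0,0,0],0.9],
  [[0,0,-1],[0,0,0],0.9],
  [[0,0,0],[0,0,0],0.9],
  [[0,0,0],[0,0,0],0.9],
  [[0,0,0],[0,0,0],0.9],
  [[0,0,0],[0,0,0],0.9],
  [[0,0,0],[0,0,0],0.9],
  [[0,0,0],[0,0,0],0.9],
  [[0,0,0],[0,0,0],0.9],
  [[0,0,0],[0,0,0],0.9],
])

```text
time_s: 18.85
ee_pos: [507.0, 8.5, 68.1]
orientation: [[-0.097, 0.995, 0.002], [0.995, 0.097, -0.001], [-0.002, 0.002, -1.0]]
contact_force: [2.1, -4.9, 5.6]
gripper_width: 29.3
```

```bash
python3 wl.py w13 275 455 0 130
```

```text
[507.    8.5  68.1] 18.85 29.253259563367585 [ 2.1 -4.9  5.6] [-13.  10. 110.  -0.  59. -18.]
scale 4.444444444444445
```

View pics/w13.png

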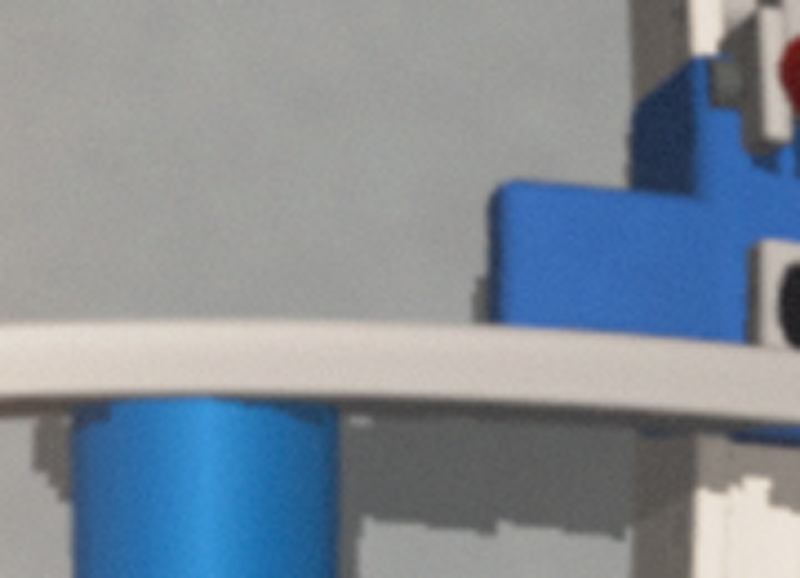

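>>> carry_out([
  [[0.5,0,-0.3],[0,0,0],0.9],
  [[0.5,0,0],[0,0,0],0.9],
  [[0.5,0,0],[0,0,0],0.9],
  [[0.5,0,0],[0,0,0],0.9],
  [[0,0,0],[0,0,0],0.9],
  [[0,0,0],[0,0,0],0.9],
  [[0,0,0],[0,0,0],0.9],
  [[0,0,0],[0,0,0],0.9],
  [[0,0,0],[0,0,0],0.9],
  [[0,0,0],[0,0,0],0.9],
])

```text
time_s: 20.15
ee_pos: [506.7, 10.6, 68.1]
orientation: [[-0.097, 0.995, 0.002], [0.995, 0.097, -0.001], [-0.001, 0.002, -1.0]]
contact_force: [3.5, -4.3, 3.3]
gripper_width: 29.4
```

```bash
python3 wl.py w14 275 455 0 130
```

```text
[506.7  10.6  68.1] 20.15 29.37546872327287 [ 3.5 -4.3  3.3] [-12.  10. 110.  -0.  59. -18.]
scale 4.444444444444445
```

View pics/w14.png

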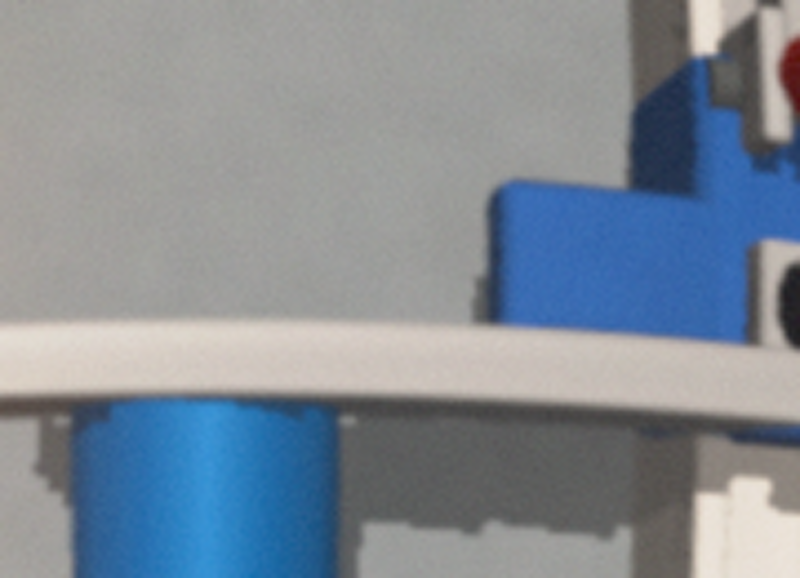

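>>> carry_out([
  [[0,0,0],[0,0,0],0.35],
  [[0,0,0],[0,0,0],0.35],
  [[0,0,0],[0,0,0],0.35],
  [[0,0,0],[0,0,0],0.35],
  [[0,0,-30],[0,0,0],0.35],
  [[0,0,-40],[0,0,0],0.35],
  [[0,0,-40],[0,0,0],0.35],
  [[0,0,-35],[0,0,0],0.35],
  [[0,0,0],[0,0,0],0.35],
  [[0,0,0],[0,0,0],0.35],
])

```text
time_s: 21.45
ee_pos: [505.0, 11.3, 211.3]
orientation: [[-0.097, 0.995, -0.002], [0.995, 0.097, 0.0], [0.001, -0.002, -1.0]]
contact_force: [0.3, -0.1, 0.4]
gripper_width: 59.7
```

```bash
python3 wl.py w15; python3 - <<'E'
import cv2
w=cv2.imread("pics/w15.png")
cv2.imwrite("pics/w15a.png",cv2.resize(w[0:130,275:455],None,fx=4.4,fy=4.4,interpolation=cv2.INTER_CUBIC))
E
```

```text
[505.   11.3 211.3] 21.45 59.700570972524964 [ 0.3 -0.1  0.4] [-12.  -0. 104.  -0.  76. -18.]
```

View pics/w15.png

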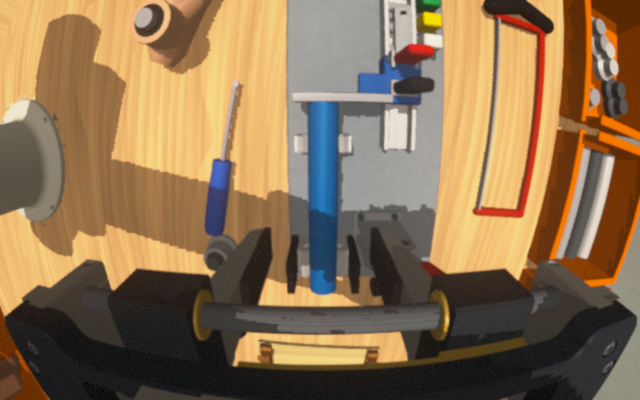

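View pics/w15a.png

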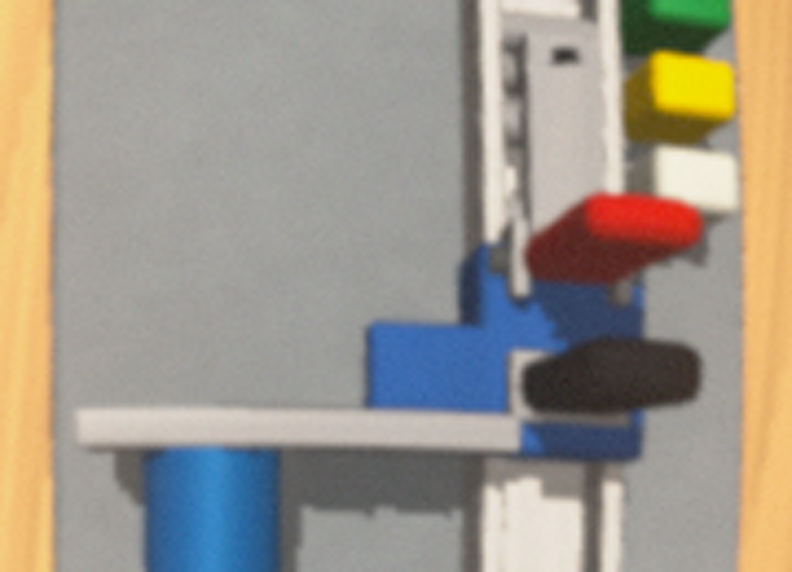

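```bash
python3 - <<'E'
from h import *
import pickle
o,w=pickle.load(open("w15.pkl","rb")); WT=wristT(w,o)
R=np.array(o["orientation"]);p=np.array(o["ee_pos"])
F=lambda x,y:(x/4.4+275-.4,y/4.4-.4)
c=lambda px,z:(R.T@(onz(w,F(*px),z,WT)-p))[:2].round(1).tolist()
print("face lo edge",[c((430,446),82)],"upper edge",c((430,412),82))
print("mark",[c((565,55),z) for z in (50,55,60)])
for z in (50,56): print("clips",z,c((700,57),z),c((695,110),z),"white",c((695,152),z),c((695,210),z))
print("tube end",c((215,449),75),c((215,449),65),"plate edges",c((52,300),20),c((742,300),20))
print("blk",c((620,412),110),"red",c((640,197),117))
E
```

```text
face lo edge [[87.1, 46.2]] upper edge [94.2, 46.1]
mark [[185.0, 84.1], [183.3, 82.7], [181.6, 81.4]]
clips 50 [188.8, 118.0] [174.7, 116.1] white [163.8, 115.8] [149.1, 115.5]
clips 56 [186.7, 115.7] [172.8, 113.9] white [162.2, 113.6] [147.8, 113.2]
tube end [85.9, 2.3] [86.2, 2.4] plate edges [125.8, -37.4] [133.0, 139.7]
blk [94.4, 78.0] red [135.1, 79.7]
```

>>> carry_out([
  [[-26.7,48,-15],[0,0,0],0.35],
  [[-26.7,48,-9],[0,0,0],0.35],
  [[0,0,0],[0,0,-10.7],0.35],
  [[0,0,0],[0,0,-10.7],0.35],
  [[0,0,0],[0,0,-10.7],0.35],
  [[0,0,0],[0,0,-10.7],0.35],
  [[0,0,0],[0,0,-10.7],0.35],
  [[0,0,0],[0,0,-10.7],0.35],
  [[0,0,0],[0,0,-10.7],0.35],
  [[0,0,0],[0,0,-10.7],0.35],
])

```text
time_s: 22.75
ee_pos: [605.5, -32.5, 234.2]
orientation: [[-1.0, -0.026, -0.004], [-0.026, 1.0, 0.001], [0.004, 0.001, -1.0]]
contact_force: [0.3, 0.1, -0.1]
gripper_width: 59.9
```

```bash
python3 wl.py w16; python3 - <<'E'
from h import *
for n,b in (("side",(285,145,385,255)),("top",(240,130,360,240))):
    f=cam(n); im=f["img"][:,:,::-1]; x0,y0,x1,y1=b
    cv2.imwrite(f"pics/{n}5.png",cv2.resize(im[y0:y1,x0:x1],None,fx=5,fy=5,interpolation=cv2.INTER_CUBIC))
E
```

```text
[605.5 -32.5 234.2] 22.75 59.9332728188856 [ 0.3  0.1 -0.1] [ -14.   14.   86.    0.   80. -106.]
```

View pics/w16.png

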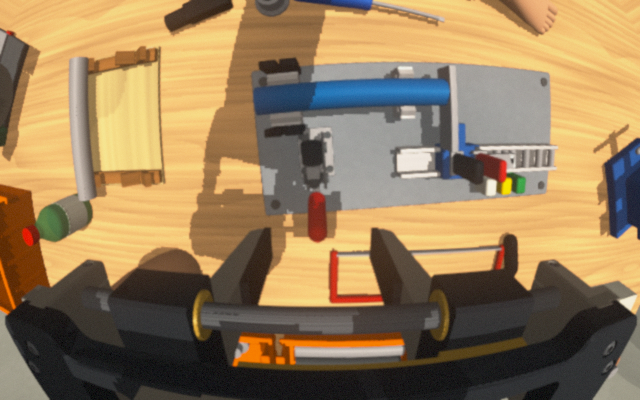

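View pics/side5.png

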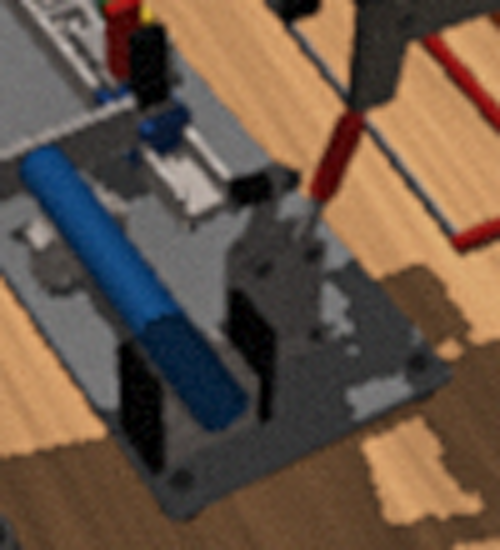

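```bash
python3 - <<'E'
from h import *
import pickle
o,w=pickle.load(open("w16.pkl","rb")); WT=wristT(w,o)
R=np.array(o["orientation"]);p=np.array(o["ee_pos"])
p0=np.array([548.2,92.45]);a=.0976;Q=np.array([[np.cos(a),-np.sin(a)],[np.sin(a),np.cos(a)]])
for n,q,z in (("tip",(317,236),174),("base",(318,196),121),("mid",(317.5,218),150)):
    P=onz(w,q,z,WT); print(n,(R.T@(P-p)).round(1),P.round(1),((P[:2]-p0)@Q).round(1))
for ph in (1.35,):
  for r in (28,68,85):
    v=Q@np.array([30+r*np.cos(ph),-130])+p0; q=proj(w,[v[0],v[1],94+r*np.sin(ph)],WT);print(r,q)
E
```

```text
tip [-12.6  -2.5  60.1] [617.9 -34.6 174. ] [  57.  -133.3]
base [  3.1  -2.1 113.2] [602.  -34.6 121. ] [  41.2 -131.7]
mid [-7.1 -2.4 84.2] [612.3 -34.6 150. ] [  51.4 -132.7]
28 [[319.51638183 190.46803102]]
68 [[320.25412225 214.30137758]]
85 [[320.63770894 226.65032159]]
```

>>> carry_out([
  [[-4,-2.4,10],[0,0,-4.2],0.35],
  [[0,0,22],[0,0,0],0.35],
  [[0,0,22],[0,0,0],0.35],
  [[0,0,22],[0,0,0],0.35],
  [[0,0,0],[0,0,0],0.35],
  [[0,0,0],[0,0,0],0.9],
  [[0,0,0],[0,0,0],0.9],
  [[0,0,0],[0,0,0],0.9],
  [[0,0,0],[0,0,0],0.9],
  [[0,0,0],[0,0,0],0.9],
])

```text
time_s: 24.15
ee_pos: [610.7, -35.5, 160.9]
orientation: [[-0.996, -0.093, 0.0], [-0.093, 0.996, -0.001], [-0.0, -0.001, -1.0]]
contact_force: [0.9, 0.5, 0.5]
gripper_width: 13.7
```

```bash
python3 wl.py w17
```

```text
[610.7 -35.5 160.9] 24.15 13.743286038320441 [0.9 0.5 0.5] [ -15.   18.   90.   -0.   73. -110.]
```

View pics/w17.png

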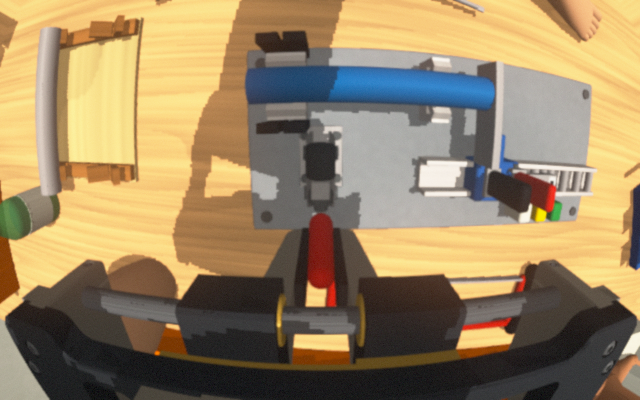

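>>> carry_out([
  [[-6.5,0,1.7],[0,0,0],0.9],
  [[-6.4,0,2.5],[0,0,0],0.9],
  [[-6.1,0,3.1],[0,0,0],0.9],
  [[-5.7,0,3.7],[0,0,0],0.9],
  [[-5.3,0,4.3],[0,0,0],0.9],
  [[-4.9,0,4.7],[0,0,0],0.9],
  [[-4.4,0,5.2],[0,0,0],0.9],
  [[-3.8,0,5.6],[0,0,0],0.9],
  [[-3.2,0,6],[0,0,0],0.9],
  [[-2.7,0,6.2],[0,0,0],0.9],
])

```text
time_s: 25.45
ee_pos: [660.1, -30.6, 117.7]
orientation: [[-0.996, -0.093, 0.002], [-0.093, 0.996, -0.0], [-0.002, -0.0, -1.0]]
contact_force: [-1.4, -1.2, 4.6]
gripper_width: 13.9
```

```bash
python3 wl.py w18; python3 - <<'E'
from h import *
for n,b in (("side",(285,145,385,255)),):
    f=cam(n); im=f["img"][:,:,::-1]; x0,y0,x1,y1=b
    cv2.imwrite(f"pics/{n}6.png",cv2.resize(im[y0:y1,x0:x1],None,fx=5,fy=5,interpolation=cv2.INTER_CUBIC))
E
```

```text
[660.1 -30.6 117.7] 25.45 13.925950870946515 [-1.4 -1.2  4.6] [ -13.   27.   82.    0.   70. -108.]
```

View pics/w18.png

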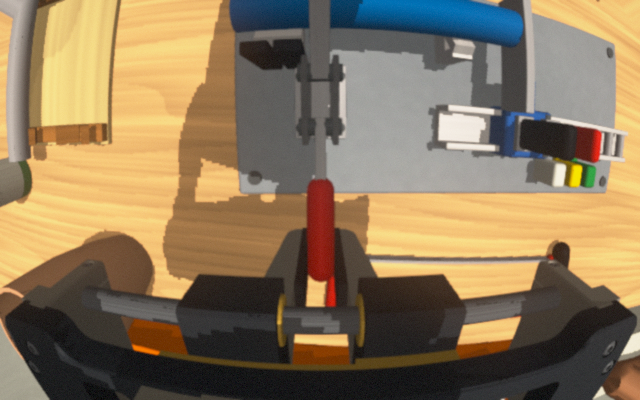

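View pics/side6.png

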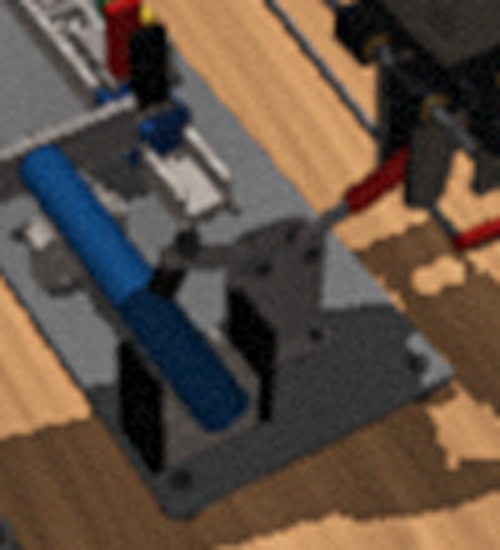

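>>> carry_out([
  [[-1.5,0,4.5],[0,0,0],0.9],
  [[-1.2,0,4.5],[0,0,0],0.9],
  [[-0.8,0,4.5],[0,0,0],0.9],
  [[-0.4,0,4.5],[0,0,0],0.9],
  [[0,0,3],[0,0,0],0.9],
  [[0,0,2],[0,0,0],0.9],
  [[0,0,0],[0,0,0],0.9],
  [[0,0,0],[0,0,0],0.9],
  [[0,0,0],[0,0,0],0.9],
  [[0,0,0],[0,0,0],0.9],
])

```text
time_s: 26.8
ee_pos: [664.8, -30.1, 95.4]
orientation: [[-0.996, -0.093, 0.004], [-0.093, 0.996, -0.0], [-0.004, -0.001, -1.0]]
contact_force: [6.5, -1.0, 2.9]
gripper_width: 13.8
```

```bash
python3 wl.py w19; python3 - <<'E'
from h import *
for n,b in (("side",(285,145,385,255)),):
    f=cam(n); im=f["img"][:,:,::-1]; x0,y0,x1,y1=b
    cv2.imwrite(f"pics/{n}7.png",cv2.resize(im[y0:y1,x0:x1],None,fx=5,fy=5,interpolation=cv2.INTER_CUBIC))
E
```

```text
[664.8 -30.1  95.4] 26.8 13.759468677210656 [ 6.5 -1.   2.9] [ -13.   29.   82.    0.   68. -108.]
```

View pics/side7.png

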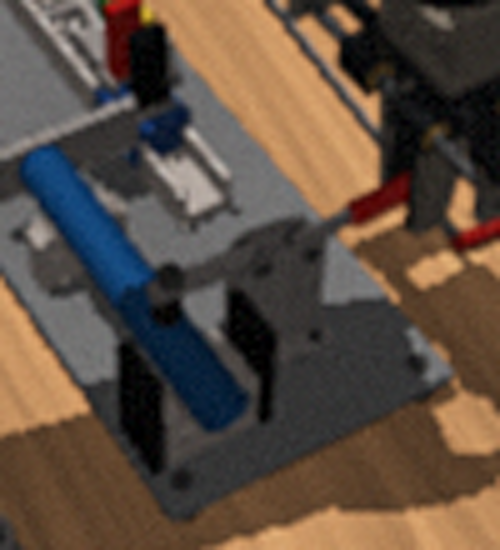

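>>> carry_out([
  [[-0.6,0,0.7],[0,0,0],0.9],
  [[0,0,0.7],[0,0,0],0.9],
  [[0,0,0.6],[0,0,0],0.9],
  [[0,0,0],[0,0,0],0.9],
  [[0,0,0],[0,0,0],0.9],
  [[0,0,0],[0,0,0],0.9],
  [[0,0,0],[0,0,0],0.9],
  [[0,0,0],[0,0,0],0.9],
  [[0,0,0],[0,0,0],0.9],
  [[0,0,0],[0,0,0],0.9],
])

```text
time_s: 28.15
ee_pos: [664.8, -30.1, 93.2]
orientation: [[-0.996, -0.093, 0.003], [-0.093, 0.996, -0.0], [-0.003, -0.0, -1.0]]
contact_force: [6.1, -1.0, 4.0]
gripper_width: 14.1
```

>>> carry_out([
  [[-0.5,0,0.7],[0,0,0],0.9],
  [[0,0,0.7],[0,0,0],0.9],
  [[0,0,0.6],[0,0,0],0.9],
  [[0,0,0],[0,0,0],0.9],
  [[0,0,0],[0,0,0],0.9],
  [[0,0,0.6],[0,0,0],0.9],
  [[0,0,0.6],[0,0,0],0.9],
  [[0,0,0],[0,0,0],0.9],
  [[0,0,0],[0,0,0],0.9],
  [[0,0,0],[0,0,0],0.9],
])

```text
time_s: 29.4
ee_pos: [664.9, -30.1, 91.3]
orientation: [[-0.996, -0.093, 0.001], [-0.093, 0.996, -0.0], [-0.001, -0.001, -1.0]]
contact_force: [1.3, 0.3, 13.1]
gripper_width: 13.8
```

```bash
python3 wl.py w20; python3 - <<'E'
from h import *
for n,b in (("side",(285,145,385,255)),):
    f=cam(n); im=f["img"][:,:,::-1]; x0,y0,x1,y1=b
    cv2.imwrite(f"pics/{n}8.png",cv2.resize(im[y0:y1,x0:x1],None,fx=5,fy=5,interpolation=cv2.INTER_CUBIC))
E
```

```text
[664.9 -30.1  91.3] 29.4 13.804266338652495 [ 1.3  0.3 13.1] [ -13.   30.   82.   -0.   68. -108.]
```

View pics/side8.png

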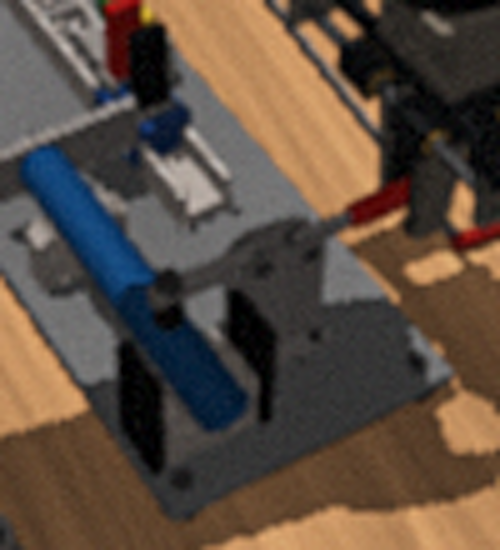

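View pics/w20.png

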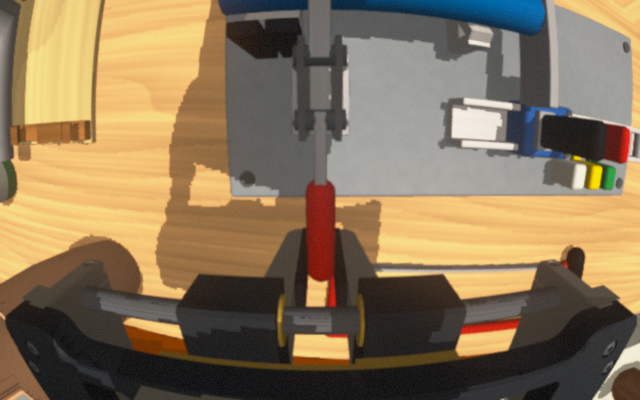

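>>> carry_out([
  [[0,0,-0.7],[0,0,0],0.6],
  [[0,0,0],[0,0,0],0.6],
  [[0,0,0],[0,0,0],0.6],
  [[0,0,-18],[0,0,0],0.6],
  [[0,0,-19],[0,0,0],0.6],
  [[0,0,0],[0,0,0],1],
  [[0,0,0],[0,0,0],1],
  [[0,0,0],[0,0,0],1],
  [[0,0,0],[0,0,0],1],
  [[0,0,0],[0,0,0],1],
])

```text
time_s: 30.75
ee_pos: [664.1, -30.0, 126.7]
orientation: [[-0.996, -0.093, -0.001], [-0.093, 0.996, 0.0], [0.001, 0.0, -1.0]]
contact_force: [-0.7, 0.2, 0.2]
gripper_width: 0.1
```

>>> carry_out([
  [[0,0,2],[0,0,0],1],
  [[0,0,2],[0,0,0],1],
  [[0,0,1],[0,0,0],1],
  [[0,0,1],[0,0,0],1],
  [[0,0,1],[0,0,0],1],
  [[0,0,1],[0,0,0],1],
  [[0,0,0],[0,0,0],1],
  [[0,0,0],[0,0,0],1],
  [[0,0,0],[0,0,0],1],
  [[0,0,0],[0,0,0],1],
])

```text
time_s: 32.0
ee_pos: [664.3, -30.0, 121.3]
orientation: [[-0.996, -0.094, 0.0], [-0.094, 0.996, -0.0], [-0.0, -0.0, -1.0]]
contact_force: [-5.6, 0.9, 10.8]
gripper_width: 0.6
```

```bash
python3 wl.py w21
```

```text
[664.3 -30.  121.3] 32.0 0.5675897085284799 [-5.6  0.9 10.8] [ -13.   28.   81.   -0.   71. -108.]
```

View pics/w21.png

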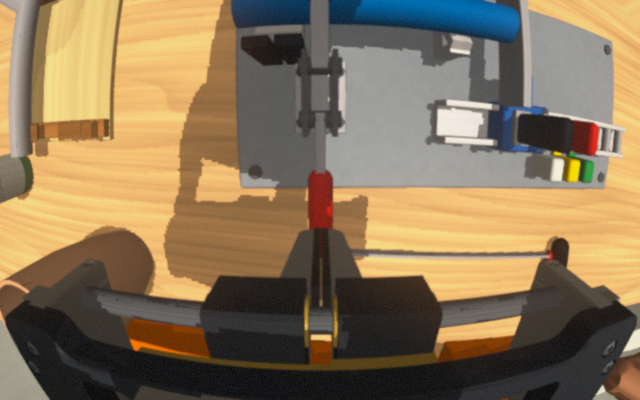

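>>> carry_out([
  [[0,0,-5],[0,0,0],1],
  [[0,0,-25],[0,0,0],0.8],
  [[0,0,-40],[0,0,0],0.5],
  [[0,0,-40],[0,0,0],0.4],
  [[20,50,0],[0,0,0],0.4],
  [[40,40,0],[0,0,0],0.4],
  [[40,30,0],[0,0,0],0.4],
  [[0,0,0],[0,0,0],0.4],
  [[0,0,0],[0,0,0],0.4],
  [[0,0,0],[0,0,0],0.4],
])

```text
time_s: 33.3
ee_pos: [554.7, 79.3, 229.4]
orientation: [[-0.996, -0.092, 0.001], [-0.092, 0.996, -0.0], [-0.001, -0.0, -1.0]]
contact_force: [0.3, -0.2, 0.4]
gripper_width: 55.0
```

```bash
python3 wl.py w22; python3 - <<'E'
from h import *
f=cam("side"); cv2.imwrite("pics/side9.png",f["img"][:,:,::-1]); cv2.imwrite("pics/side9a.png",cv2.resize(f["img"][125:255,245:385,::-1],None,fx=4.5,fy=4.5,interpolation=cv2.INTER_CUBIC))
w=cv2.imread("pics/w22.png"); cv2.imwrite("pics/w22a.png",cv2.resize(w[60:240,180:460],None,fx=2.8,fy=2.8,interpolation=cv2.INTER_CUBIC))
E
```

```text
[554.7  79.3 229.4] 33.3 55.0100205730759 [ 0.3 -0.2  0.4] [  -4.    7.   94.   -0.   79. -100.]
```

View pics/w22.png

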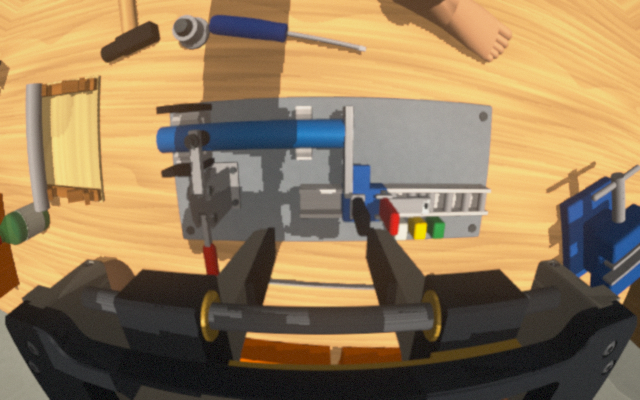

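View pics/w22a.png

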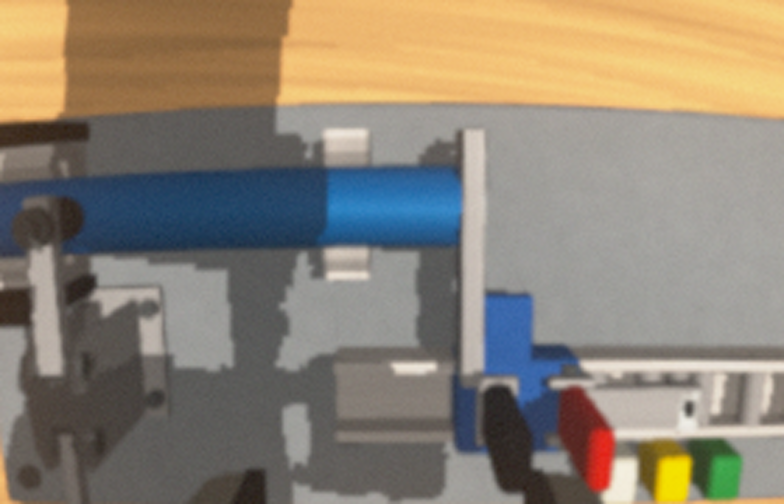

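View pics/side9.png

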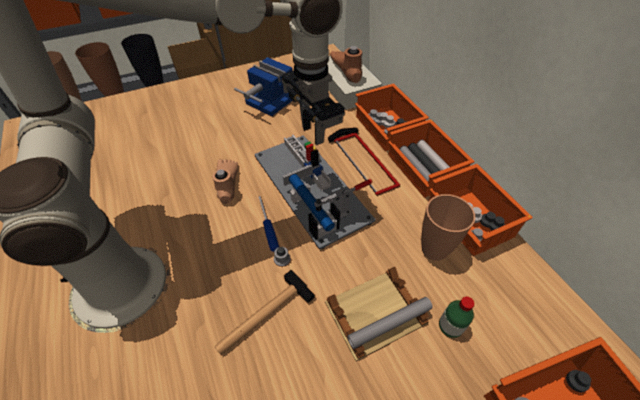

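```bash
python3 - <<'E'
import cv2
w=cv2.imread("pics/w22.png"); cv2.imwrite("pics/w22b.png",cv2.resize(w[155:250,335:500],None,fx=4.8,fy=4.8,interpolation=cv2.INTER_CUBIC))
w=cv2.imread("pics/w9.png"); cv2.imwrite("pics/w9b.png",cv2.resize(w[0:110,350:460],None,fx=5,fy=5,interpolation=cv2.INTER_CUBIC))
w=cv2.imread("pics/w15.png"); cv2.imwrite("pics/w15b.png",cv2.resize(w[0:110,350:460],None,fx=5,fy=5,interpolation=cv2.INTER_CUBIC))
E
```

```text
(no output)
```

View pics/w22b.png

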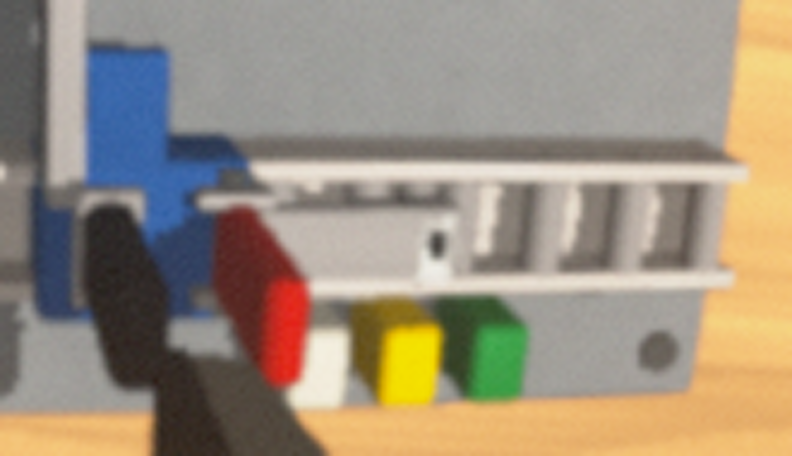

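View pics/w9b.png

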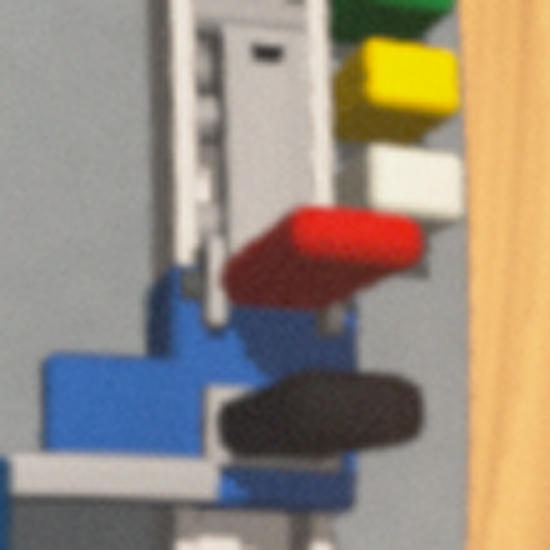

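View pics/w15b.png

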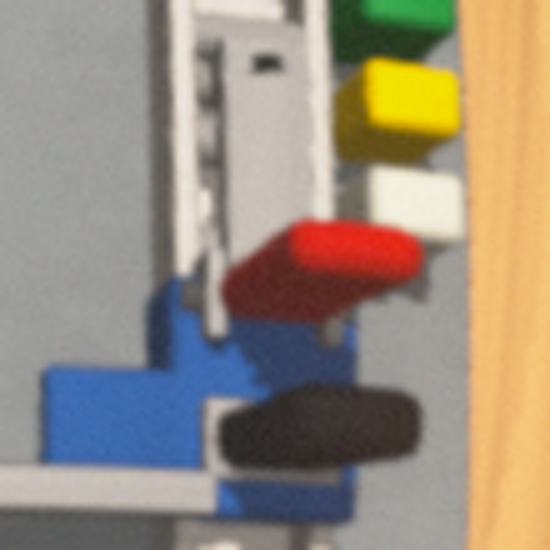

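```bash
python3 -c "
from bench import *
print(sign_off(), get_obs()['time_s'])"
```

```text
the job is handed in; nothing more can be done
the job is handed in; nothing more can be done
```

The tube is ready for sawing, and I handed the job in at about 33 s. I squeezed the lever, slid the stop about 54 mm to the yellow-clip notch and let it lock. Then I laid the blue tube in both vees, pushed its end against the stop plate and folded the clamp handle down.

**Last checks:**
- **Stop:** The lever stands upright and the pawl lies in the gap beside the yellow clip. Pushing the tube home moved the stop about 2 to 2.5 mm toward +y. My camera measure then put the pointer about 2.5 mm past the clip's centre, against the stated 1.5 mm play. I take that as the play plus about 1 mm of measuring error, because the lever had not tilted and the last picture shows the nose up against the next pin. I did not push-test the lock on its own.
- **Tube:** It lies in both vees. The plate moved along with the tube during the last push, so the end was touching it, and the final picture shows no gap.
- **Clamp:** The handle stopped at about 10.8 N when pressed from above. Its axis then sat about 94.8 mm high, against 94 mm when level, so about 0.01 rad open.
- **Other things:** The grey tube and the rest of the bench looked undisturbed in the last side view, and the arm was clear of everything.

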